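# Seat the tube rack in the reading station and start the reading

## Task

Push the rack of green-capped tubes across the desk into the corner of the reading station's two aluminium rails, until it stands square and flush against both of them, then press the station's green start key fully down with a fingertip and let go. Push the rack gently by its white frame, keeping it flat on the desk: do not grip the tubes, do not lift or tip the rack, do not press the key before the rack is home, and leave the other rack, the cups, the mug and the marker where they are.

Things in the scene. Friction and masses are not known exactly. Their poses are not given: they have to be found in the camera images.
- green_rack: Loose white rack, with its tubes 0.2 to 0.35 kg; slides at 1 to 4 N. Frame: a box 92 mm along its x, 136 mm along its y, 58 mm high, flat slatted sides to push on. Origin: centre of its underside, z up. It starts on the desk right of the station (its -y side), nearer the robot than the end rail, turned up to 0.35 rad from the station's axes, and belongs with its x and y along the station's x and y.
- green_tubes: The 20 green-capped tubes, which sit fast in the green rack; same origin and axes as the rack. 13 mm tubes in rows 21 mm apart, caps 16 mm across, 70 to 86 mm above the desk. Not to be gripped or pushed.
- reader: Reading station, fixed. Origin: on the desk at the inner corner of its rails, z up. End rail along its y: face at x = 0, from y = 0 to -140 mm. Side rail along its x: face at y = 0, from x = 0 to -165 mm. Rails 25 mm high, 12 mm thick. The rack belongs in the corner at x < 0, y < 0 (dark mat, flat, white outline). White console beyond the side rail: x = -183 to 43, y = 14 to 132 mm, 42 mm high.
- rack_place (a point): Where the centre of the green rack's underside lies when it is home: on the desk at x = -46, y = -68 mm of the station, axes as the station.
- camera_head (a point): Middle of the station's camera head, about 60 mm wide and 80 mm high, 275 mm above the desk, at x = -4, y = 62 mm of the station; it hangs from an upright stem of 18 mm at x = 18, y = 106 mm. Keep clear of it.
- start_key (a joint): travel of the green start key in m: 0 is up, 0.006 fully down; spring-loaded, about 5 N when fully down, comes up by itself.
- start_key_top (a point): centre of the top of the green start key (26 mm across, in a grey collar) on the station's console; it is pressed straight down.
- yellow_rack: another white tube rack of the same size with yellow caps; origin at the centre of its underside. A bystander.
- cup_a: a closed white specimen cup with a blue lid, 60 mm across and 68 mm high, standing on the desk; origin at the centre of its underside. A bystander.
- cup_b: a closed white specimen cup with a blue lid, 60 mm across and 68 mm high, standing on the desk; origin at the centre of its underside. A bystander.
- cup_c: a closed white specimen cup with a blue lid, 60 mm across and 68 mm high, standing on the desk; origin at the centre of its underside. A bystander.
- mug: a white ceramic mug 76 mm across and 92 mm high, with its handle on its +y side; origin at the centre of its underside. A bystander.
- marker: a marker pen with a blue cap, 128 mm long along its x and 13 mm thick, lying on the desk; origin at its middle, on the desk. A bystander.
There are look-alikes about, which are no part of the job. What is shaped like the green_rack but orange is not meant.

How it is judged:
By the outcome, as a careful person would: the job done as asked, in the order asked, and still so for the second after the job is handed in, with the robot touching nothing.
It also fails if it takes over 56 s, if anything falls off the work surface, if the arm or the gripper's body presses on something with over 40 N, if the wrist force passes 120 N, or if a joint passes its speed limit or range.

## Robot

A 6-joint arm with a two-finger parallel gripper is mounted at the origin on the work surface. World frame = base frame: x ahead of the robot, y to its left, z up, the work surface at z = 0. Lengths are in m, angles in rad, forces in N, time in s.
With the tool pointing down it reaches from about 0.375 to 0.975 m from the base axis. Payload 3.8 kg.
Tool frame: the origin (TCP) lies between the finger pads; the fingertips stand 17 mm ahead of it and the grasp point (between the pads) lies 2 mm behind it; x points along the fingers, z is the direction in which the jaws open and shut, and the axes are right-handed (so a half turn about x gives the same grasp; the last joint's range is limited). The gripper opens to 85 mm and grips with 20 to 120 N. Pads are 22 mm wide; open, the fingers measure 114 mm over their backs; the gripper's body (76 mm by 85 mm) begins 54 mm behind the grasp point. The pads swing forward as they close: fully open they stand 13 mm farther back than shut.
Start: joints at [1.185, 0.264, 1.604, -0, 1.274, -0.037], TCP at [0.231, 0.634, 0.248] pointing down, gripper open.
Joint ranges: [-2.63, 2.63], [-0.94, 2.18], [0.31, 2.57], [-1.31, 4.45], [0, 2.66], [-2.55, 2.55]. Speed limits (rad/s): [2.57, 2.57, 3.14, 3.14, 3.14, 3.14].

## Interface

Orientations are given as a 3x3 rotation matrix whose columns are the frame's x, y, z axes.
In Python, from bench import robot gives the robot as it stands.
- The arm moves only by the tool drive_tool, never from a script. Its argument "plan" is a list of rows, each a list of 7 numbers: the shift along the tool's x, y, z in m, then the turn, a rotation vector about the tool's x, y, z in degrees, then the closure, from 0 (fully open) to 1 (shut). In form: [[x, y, z, rx, ry, rz, grip], ...]. A call has 1 to 5 rows; each row is the pose to reach, as a shift and turn from the pose commanded when the call began, along the tool's axes at that moment; what a row does not reach only later rows make up. A row lasts 1/10 s, in which the tool goes at most 50 mm and 8.59 degrees, less where a joint would pass 70% of its speed; a pose out of reach is approached as far as the arm can. A call with a gripper value outside its range is refused whole. The fingers move at their own pace and stop on an object; "force" is the grip in N (left out, the last holds). Time passes only in rows, so rows that repeat a pose let the fingers close. It gives the time, the measured TCP pose, the force and the opening at its end, in the units of the state.
- robot.state(): the state, without advancing time (a new reading comes with each control period).
- robot.get_image(name): name is "scene" or "top"; returns (picture, depth): 400x640x3 uint8, blue, green, red; 400x640 float32, m along the optical axis (not along the pixel's ray), 0 where there is no reading.
- robot.calibration(name): a dict with "intrinsics" (3x3 intrinsics, pixels), "extrinsics" (4x4, takes a point from world to camera coordinates). Camera axes: x right, y up, looking along -z (the intrinsics and any distortion apply to the point x, -y, -z); pixel columns grow to the right and rows downward; lengths in m; the calibration is good to about 2 mm. A picture is of the moment at which its call begins. calibration takes no time and is no camera call.
- robot.close_job(): hands the job in, once; it reports no verdict.
The state is a dict: "time": time; "joint_positions": joint angles; "joint_velocities": joint speeds; "tau": joint torques, N m; "tcp_pos": TCP position; "orientation": TCP orientation; "ft_force": force on the tool from outside, world axes, zero at the start; "wrist_torque": the same for the moment, N m; "opening": opening from 0.0 (shut) to 1.0 (fully open).
Only numpy, scipy, OpenCV 4.12 (cv2) and the standard library are available. Lean on these libraries where they do the work, as an engineer would, in place of code of your own. Each camera call takes 0.05 s, during which the arm holds its last target.

## Working session

There is one attempt and no reset: what is moved stays moved. The work goes in short steps, Python scripts to look and compute and a tool call to move; the robot and the scene stay as the last step left them, time stands still between calls to the robot, and variables do not carry over. Pictures are saved under pics/ and viewed, and the job is handed in when it is done.

Besides the shell and the picture viewer there is one more tool, called after "Request:" as name([rows], argument=value, ...), one row to a line, values as JSON. drive_tool: Moves the arm, as the interface text tells. Its arguments: {"type":"object","properties":{"plan":{"type":"array","items":{"type":"array","items":{"type":"number"}}},"force":{"type":"number"}},"required":["plan"]}

```bash
ls; mkdir -p pics; python3 - <<'E'
from bench import robot
import cv2,numpy as np
for n in("scene","top"):
    p,d=robot.get_image(n); cv2.imwrite(f"pics/{n}0.png",p); np.savez(f"{n}0.npz",p=p,d=d)
    c=robot.calibration(n); print(n,c)
print(robot.state())
E
```

```text
pics
scene {'intrinsics': array([[457.0506004 ,   0.        , 331.5512093 ],
       [  0.        , 457.0506004 , 201.86113767],
       [  0.        ,   0.        ,   1.        ]]), 'extrinsics': array([[-0.59176136,  0.80595878,  0.01577759,  0.35637652],
       [-0.63278516, -0.47655908,  0.6103068 ,  0.24589984],
       [ 0.49940107,  0.35117216,  0.79200801, -1.8222029 ],
       [ 0.        ,  0.        ,  0.        ,  1.        ]])}
top {'intrinsics': array([[464.42177339,   0.        , 324.5262373 ],
       [  0.        , 464.42177339, 206.24158918],
       [  0.        ,   0.        ,   1.        ]]), 'extrinsics': array([[ 0.01294745, -0.99986732,  0.00988426, -0.01889404],
       [ 0.99692763,  0.01367182,  0.0771258 , -0.59325482],
       [-0.0772507 ,  0.00885531,  0.99697237, -1.3526064 ],
       [ 0.        ,  0.        ,  0.        ,  1.        ]])}
{'time': 0.1, 'joint_positions': array([ 1.18508768e+00,  2.64724861e-01,  1.60525204e+00, -6.15819590e-06,
        1.27368487e+00, -3.68936634e-02]), 'joint_velocities': array([ 0.00028247, -0.00195651, -0.00362593,  0.00054318, -0.00047158,
        0.0012623 ]), 'tau': array([ 7.38918952e-04, -5.16702104e+01, -3.68588734e+01,  5.81764448e-05,
        6.28051115e-03, -3.03084926e-05]), 'tcp_pos': array([0.23046794, 0.63376918, 0.24704689]), 'orientation': array([[-7.72976439e-04, -9.39778983e-01,  3.41781897e-01],
       [-1.91931280e-03,  3.41782764e-01,  9.39777026e-01],
       [-9.99997859e-01,  7.04391276e-05, -2.06791986e-03]]), 'ft_force': array([ 0.08300695, -0.81206095, -1.0241008 ]), 'wrist_torque': array([0.0324064 , 0.04684806, 0.05610295]), 'opening': 0.998820289265573}
```

View pics/scene0.png

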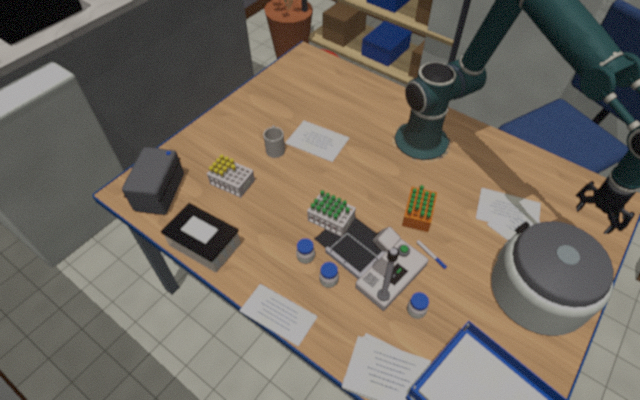

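View pics/top0.png

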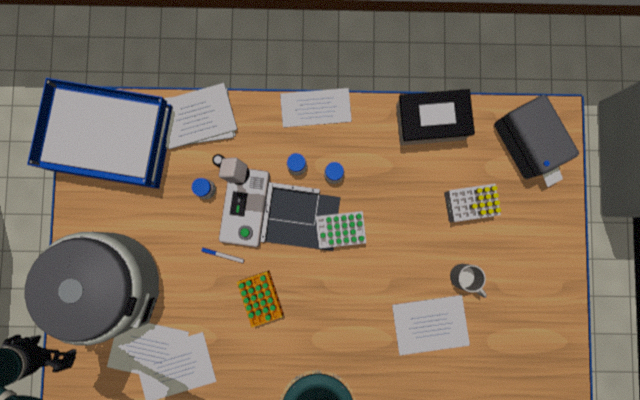

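The green rack is the white rack at top (341,230). The orange look-alike is at (260,298) and the yellow-capped rack at (474,203). The white frame, all-green caps and position beside the mat fit only the first. I'll confirm this in an enlarged crop.

```bash
python3 - <<'E'
import cv2,numpy as np
p=np.load("top0.npz")['p']; c=p[145:265,190:380]; cv2.imwrite("pics/crop_top.png",cv2.resize(c,None,fx=4.2,fy=4.2,interpolation=cv2.INTER_CUBIC))
p=np.load("scene0.npz")['p']; c=p[180:310,280:460]; cv2.imwrite("pics/crop_scene.png",cv2.resize(c,None,fx=4.4,fy=4.4,interpolation=cv2.INTER_CUBIC))
E
```

```text
(no output)
```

View pics/crop_top.png

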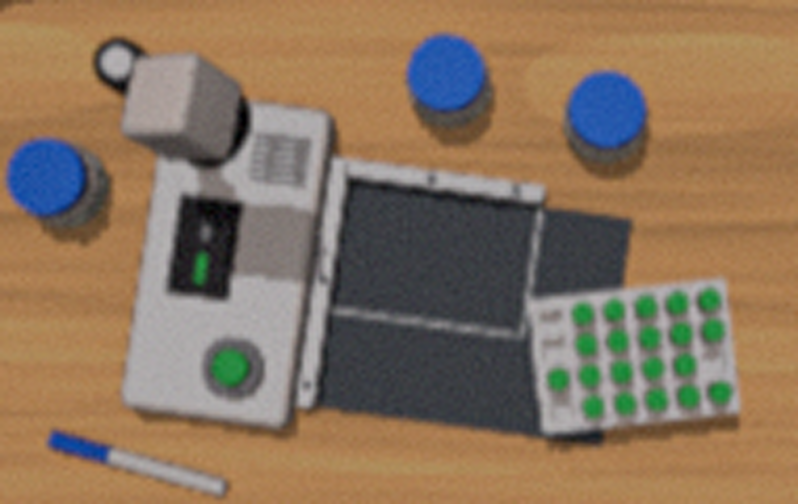

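View pics/crop_scene.png

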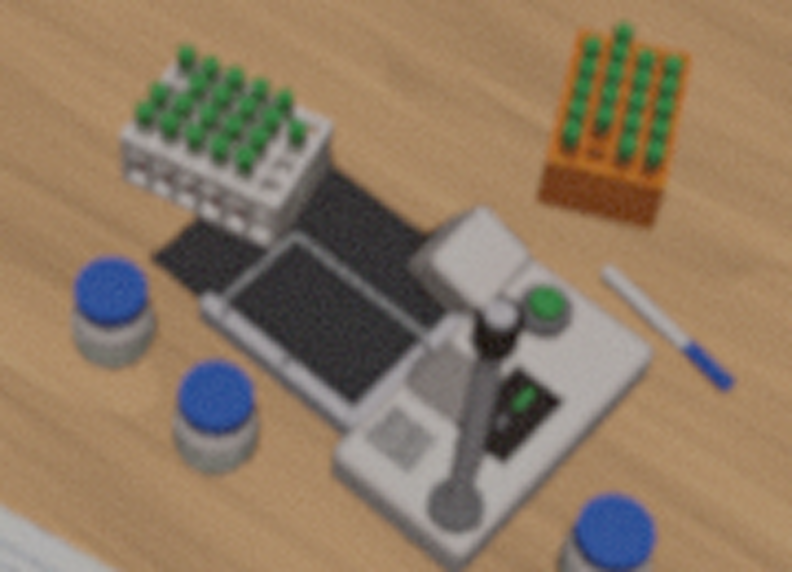

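```bash
cat > h.py <<'E'
import cv2,numpy as np
from bench import robot
def cal(n):
    c=robot.calibration(n); return c['intrinsics'],c['extrinsics']
def cloud(n,d):
    K,E=cal(n); h,w=d.shape; u,v=np.meshgrid(np.arange(w),np.arange(h))
    X=np.stack([(u-K[0,2])/K[0,0]*d,-(v-K[1,2])/K[1,1]*d,-d],-1)
    return (X-E[:3,3])@E[:3,:3]
def ray(n,uv,z):
    K,E=cal(n); uv=np.atleast_2d(np.float64(uv))
    r=np.stack([(uv[:,0]-K[0,2])/K[0,0],-(uv[:,1]-K[1,2])/K[1,1],-np.ones(len(uv))],-1)@E[:3,:3]
    o=-E[:3,:3].T@E[:3,3]; return o+r*((z-o[2])/r[:,2])[:,None]
def proj(n,P):
    K,E=cal(n); X=np.atleast_2d(P)@E[:3,:3].T+E[:3,3]
    return np.stack([K[0,0]*X[:,0]/-X[:,2]+K[0,2],-K[1,1]*X[:,1]/-X[:,2]+K[1,2]],-1)
E
python3 - <<'E'
from h import *
for n in("scene","top"):
    K,E=cal(n);print(n,-E[:3,:3].T@E[:3,3])
z=np.load("top0.npz");p,d=z['p'],z['d'];P=cloud("top",d)
def box(m,name):
    m=cv2.morphologyEx(m.astype(np.uint8),cv2.MORPH_OPEN,np.ones((2,2)))
    k,l,s,c=cv2.connectedComponentsWithStats(m)
    for i in range(1,k):
        if s[i,4]>80:
            q=P[l==i]; r=cv2.minAreaRect((q[:,:2]*1000).astype(np.float32)); print(name,s[i],r,"z",np.median(q[:,2]).round(4))
def roi(u0,v0,u1,v1):
    m=np.zeros(d.shape,bool); m[v0:v1,u0:u1]=1; return m
Z=P[...,2]
print("desk z", [Z[v,u].round(4) for v,u in((300,400),(200,400),(270,300),(130,250))])
box(roi(305,195,380,262)&(Z>.045),"rack")
box(roi(215,160,275,255)&(Z>.034)&(Z<.052),"console")
box(roi(255,170,330,260)&(Z>.017)&(Z<.033),"rails")
hsv=cv2.cvtColor(p,cv2.COLOR_BGR2HSV)
g=(hsv[...,0]>45)&(hsv[...,0]<80)&(hsv[...,1]>120)&(hsv[...,2]>60)
g2=g&roi(235,222,255,245); v,u=np.nonzero(g2); print("key px",u.mean(),v.mean(),len(u), np.median(Z[g2]), ray("top",(u.mean(),v.mean()),.05))
# rack frame colour mask cross-check
w=(hsv[...,1]<60)&(hsv[...,2]>110)&roi(312,205,372,255); w|=g&roi(312,205,372,255)
v,u=np.nonzero(w); print("rack col rect", cv2.minAreaRect((ray("top",np.stack([u,v],-1),.058)[:,:2]*1000).astype(np.float32)))
E
```

```text
scene [1.27650171 0.46986794 1.28750218]
top [4.87186954e-01 1.19708666e-03 1.39445322e+00]
desk z [np.float64(-0.0002), np.float64(-0.0022), np.float64(0.0012), np.float64(0.003)]
rack [ 317  213   50   36 1326] ((521.4465942382812, -63.439781188964844), (92.85675048828125, 141.42808532714844), 7.311576843261719) z 0.0605
console [ 220  170   50   78 2546] ((576.0503540039062, 140.0707244873047), (295.9866027832031, 224.7868194580078), 83.53728485107422) z 0.0429
rails [261 184  60  59 490] ((572.296630859375, 88.90894317626953), (171.9710693359375, 173.70680236816406), 0.5749431252479553) z 0.0245
key px 244.39285714285714 232.17857142857142 56 0.06459053390808772 [[0.51311179 0.21956025 0.05      ]]
rack col rect ((539.3340454101562, -52.881858825683594), (123.0400161743164, 142.81402587890625), 6.4244585037231445)
```

```bash
cat > st.py <<'E'
from h import *
from scipy.ndimage import map_coordinates
# sample gray profile in world at z plane along direction
def prof(img,n,a,dirv,t,z):
    P=np.array([[*(np.array(a)+dirv*s),z] for s in t]); uv=proj(n,P)
    return map_coordinates(img,[uv[:,1],uv[:,0]],order=1)
E
python3 - <<'E'
from st import *
for n in("top","scene"):
    p=np.load(n+"0.npz")['p']; g=cv2.GaussianBlur(cv2.cvtColor(p,cv2.COLOR_BGR2GRAY).astype(np.float32),(0,0),.6)
    c=np.array(ray("top",[(272.9,187.9)],0.0)[0,:2]);th=np.radians(-6.5)
    ex=np.array([np.cos(th),np.sin(th)]);ey=np.array([-np.sin(th),np.cos(th)])
    if n=="top":print("c",c)
    t=np.arange(-.02,.03,.002)
    for z in (0,.025):
        print(n,"end rail z",z)
        for s in(.03,.07,.11):print(prof(g,n,c-ey*s,ex,t,z).astype(int))
        print(n,"side rail z",z)
        for s in(.03,.08,.14):print(prof(g,n,c-ex*s,ey,t,z).astype(int))
E
```

```text
c [0.64860797 0.14530883]
top end rail z 0
[ 62  61  60  60  60  61  61  57  51  47  50  75 106 139 158 170 168 159
 147 137 131 129 129 128 128]
[ 60  61  62  63  62  60  57  53  45  42  48  74 110 145 163 170 169 160
 148 137 130 128 128 131 133]
[ 59  59  59  60  60  58  55  47  40  39  59  88 128 153 168 170 168 163
 152 142 132 129 126 124 127]
top side rail z 0
[ 60  59  59  60  60  59  58  57  56  56  68  89 125 152 170 173 166 149
 113  89  77  90 102 112 117]
[ 60  59  58  57  58  59  61  60  56  49  50  68 100 136 159 169 164 150
 125 102  96 111 135 154 166]
[ 61  60  59  60  59  59  59  59  57  51  52  62  95 128 159 167 166 156
 130 108  93 110 131 154 165]
top end rail z 0.025
[ 59  58  58  59  61  59  54  47  45  51  80 114 147 164 169 166 156 145
 135 131 129 128 127 128 129]
[ 61  61  63  63  61  57  50  42  41  59  87 127 153 170 171 167 158 145
 135 128 127 129 132 133 129]
[ 58  59  60  59  57  53  44  40  42  68 103 142 161 170 171 167 159 148
 138 131 127 125 126 129 131]
top side rail z 0.025
[ 60  60  60  60  59  59  56  55  54  77 108 146 164 173 173 157 131 
[... 861 characters left out ...]
2 139
 145 147 149 147 143 137 127]
scene end rail z 0.025
[ 49  49  50  51  50  50  49  51  56  68  85 106 126 141 149 153 145 135
 121 107  99 102 109 118 126]
[ 51  51  51  50  49  49  49  50  56  68  88 110 128 140 149 147 142 130
 116 104 102 105 112 120 127]
[ 48  50  52  51  50  49  48  50  59  74  94 116 133 145 149 149 141 129
 116 106 101 106 114 123 129]
scene side rail z 0.025
[ 50  50  51  51  50  48  49  56  70  91 114 135 146 153 155 155 155 158
 161 165 164 164 163 163 164]
[ 94  94  95  95  93  94  94  97 102 110 121 133 141 148 146 141 132 124
 119 116 118 118 119 120 119]
[171 171 170 170 169 169 169 169 169 169 168 169 169 169 167 164 158 149
 140 136 134 135 138 139 139]
```

```bash
cat >> h.py <<'E'
from scipy.spatial.transform import Rotation as Ro
TH=np.radians(-7.45); C=np.array([.651,.145,0.])
RS=Ro.from_euler('z',TH).as_matrix()
def s2w(p): return C+RS@np.asarray(p,float)
def w2s(p): return RS.T@(np.asarray(p,float)-C)
def pushpose(edge,ang,tilt=25,tip=.017,half=.011):
    """edge: station xyz of middle of front tip edge; ang: push heading deg in station (90=+y,0=+x)"""
    a=np.radians(ang);t=np.radians(tilt);u=RS@[np.cos(a),np.sin(a),0];k=np.array([0,0,1.])
    x=np.sin(t)*u-np.cos(t)*k; y=np.cos(t)*u+np.sin(t)*k; z=np.cross(x,y)
    return s2w(edge)-tip*x-half*y, np.stack([x,y,z],1)
def delta(p,R):
    s=robot.state(); O=np.array(s['orientation']); 
    print('shift',(O.T@(p-s['tcp_pos'])).round(4),'rot',np.degrees(Ro.from_matrix(O.T@R).as_rotvec()).round(2))
def st():
    s=robot.state(); O=np.array(s['orientation']); print(round(s['time'],2),'tcp',s['tcp_pos'].round(4),'stn',w2s(s['tcp_pos']).round(4),'tip',w2s(s['tcp_pos']+.017*O[:,0]).round(4),'F',(RS.T@s['ft_force']).round(2),'q',s['joint_positions'].round(2),'op',round(s['opening'],2))
E
python3 - <<'E'
from h import *
P=cloud("top",np.load("top0.npz")['d'])
print("pot z",P[240:345,30:155,2].max(), P[290,70])
for n,uv,z in(("cupL",(202,187),.068),("cup",(296,162),.068),("cup",(334.5,171),.068)): w=ray("top",uv,z)[0];print(n,w,w2s(w))
print("orange",P[298,260],"head",w2s(P[170,232]),"key",w2s(ray("top",(244.4,232.2),.05)[0]))
print("rack stn",w2s([.5214,-.0634,0]))
p,R=pushpose([-.1015,-.27,.02],90); print(p,R); delta(p+[0,0,.18],R)
st()
E
```

```text
pot z 1.3944532179721454 [0.3608951  0.61935391 0.22381098]
cupL [0.64046738 0.34133757 0.068     ] [-0.03590102  0.19331449  0.068     ]
cup [0.71681635 0.07334734 0.068     ] [ 0.07455131 -0.06251399  0.068     ]
cup [ 0.69223524 -0.03801211  0.068     ] [ 0.06461667 -0.1761206   0.068     ]
orange [0.33064494 0.16527158 0.08872028] head [-0.00705121  0.06293981  0.32002918] key [-0.14644984  0.05602214  0.05      ]
rack stn [-0.10148463 -0.22344483  0.        ]
[ 0.51312418 -0.12656927  0.03075843] [[ 0.05479708  0.11751272  0.99155839]
 [ 0.41905068  0.89865709 -0.12966094]
 [-0.90630779  0.42261826  0.        ]]
shift [ 0.0375 -0.5255 -0.6179] rot [ 76.13 -16.98  21.13]
0.1 tcp [0.2305 0.6338 0.247 ] stn [-0.4804  0.4301  0.247 ] tip [-0.4804  0.4301  0.23  ] F [ 0.19 -0.79 -1.02] q [ 1.19  0.26  1.61 -0.    1.27 -0.04] op 1.0
```

```bash
python3 - <<'E'
from h import *
a=14.8;u=np.array([np.cos(np.radians(90+a)),np.sin(np.radians(90+a)),0])
f=np.array([-.1015,-.2234,.02])-.068*u-.05*u
p,R=pushpose(f,90+a); print(f,p,R); delta(p+[0,0,.2],R)
E
```

```text
[-0.0713574  -0.33748516  0.02      ] [ 0.53868083 -0.19739692  0.03075843] [[-5.40656182e-02 -1.15944092e-01  9.91783180e-01]
 [ 4.19145684e-01  8.98860819e-01  1.27930151e-01]
 [-9.06307787e-01  4.22618262e-01  6.93889390e-18]]
shift [ 0.0176 -0.5737 -0.6757] rot [ 61.6  -13.77  22.5 ]
```

Request:
drive_tool([
  [-0.05,0,0,0,0,0,0.4],
  [-0.08,-0.02,-0.03,4,0,0,0.4],
  [-0.08,-0.05,-0.07,11,0,0,0.4],
  [-0.08,-0.08,-0.11,19,0,0,0.4],
  [-0.08,-0.11,-0.15,27,0,0,0.4],
], force=20)

```text
time: 0.6
tcp_pos: [0.2829, 0.4541, 0.3281]
orientation: [[0.0, -0.679, 0.734], [-0.0, 0.734, 0.679], [-1.0, -0.0, -0.0]]
ft_force: [1.0, 0.1, -0.2]
opening: 0.601
```

```bash
cat > a.py <<'E'
from h import *
import sys
a=14.8;u=np.array([np.cos(np.radians(90+a)),np.sin(np.radians(90+a)),0])
f=np.array([-.1015,-.2234,.02])-.068*u-.05*u
p,R=pushpose(f,90+a); st(); delta(p+[0,0,float(sys.argv[1])],R)
E
python3 a.py .2
```

```text
0.6 tcp [0.2829 0.4541 0.3281] stn [-0.4051  0.2587  0.3281] tip [-0.4051  0.2587  0.3111] F [ 0.97  0.25 -0.24] q [ 0.97 -0.04  1.8  -0.    1.39  0.22] op 0.6
shift [ 0.0975 -0.652  -0.2542] rot [34.82 -7.72 24.21]
```

Request:
drive_tool([
  [0.0,-0.045,-0.017,6,0,0,0.4],
  [0.0,-0.09,-0.035,13,0,0,0.4],
  [0.0,-0.135,-0.053,20,0,0,0.4],
  [0.0,-0.18,-0.07,27,0,0,0.4],
  [0.0,-0.225,-0.088,34,0,0,0.4],
])

```text
time: 1.1
tcp_pos: [0.372, 0.2293, 0.328]
orientation: [[0.0, -0.152, 0.988], [-0.0, 0.988, 0.152], [-1.0, -0.0, 0.0]]
ft_force: [0.8, -0.6, -0.5]
opening: 0.6
```

```bash
python3 a.py .2
```

```text
1.1 tcp [0.372  0.2293 0.328 ] stn [-0.2876  0.0475  0.328 ] tip [-0.2876  0.0475  0.311 ] F [ 0.84 -0.52 -0.5 ] q [ 0.5  -0.24  1.97 -0.    1.41  0.34] op 0.6
shift [ 0.0973 -0.4471  0.0997] rot [ 1.39 -0.3  25.01]
```

Request:
drive_tool([
  [0.0,-0.049,0.01,0,0,4,0.4],
  [0.0,-0.098,0.02,0,0,9,0.4],
  [0.0,-0.147,0.03,1,0,14,0.4],
  [0.0,-0.195,0.04,1,0,20,0.4],
  [0.0,-0.243,0.05,1.4,-0.3,25,0.4],
])

```text
time: 1.6
tcp_pos: [0.4596, -0.0033, 0.3289]
orientation: [[-0.053, -0.119, 0.991], [0.423, 0.897, 0.131], [-0.905, 0.426, 0.003]]
ft_force: [1.2, 1.1, 0.0]
opening: 0.602
```

```bash
python3 a.py .12
```

```text
1.6 tcp [ 0.4596 -0.0033  0.3289] stn [-0.1705 -0.1719  0.3289] tip [-0.1723 -0.1649  0.3135] F [1.06 1.24 0.  ] q [-0.34 -0.1   1.91  0.39  1.55 -0.52] op 0.6
shift [ 0.075  -0.2594  0.0525] rot [ 0.21  0.09 -0.2 ]
```

Request:
drive_tool([
  [0.014,-0.045,0.01,0,0,0,0.4],
  [0.028,-0.09,0.02,0,0,0,0.4],
  [0.042,-0.135,0.03,0,0,0,0.4],
  [0.055,-0.18,0.04,0,0,0,0.4],
  [0.067,-0.226,0.0525,0,0,0,0.4],
])

```text
time: 2.1
tcp_pos: [0.5345, -0.1703, 0.1702]
orientation: [[-0.057, -0.119, 0.991], [0.419, 0.898, 0.132], [-0.906, 0.423, -0.001]]
ft_force: [-0.0, -0.1, 0.6]
opening: 0.599
```

```bash
python3 a.py .0
```

```text
2.1 tcp [ 0.5345 -0.1703  0.1702] stn [-0.0746 -0.3277  0.1702] tip [-0.0765 -0.3208  0.1548] F [-0.   -0.06  0.58] q [-0.55  0.27  1.8   0.34  1.37 -0.8 ] op 0.6
shift [ 0.1147 -0.0839  0.0007] rot [ 0.17 -0.15 -0.04]
```

Request:
drive_tool([
  [0,-0.03,0,0,0,0,0.4],
  [0.03,-0.045,0,0,0,0,0.4],
  [0.06,-0.06,0,0,0,0,0.4],
  [0.09,-0.073,0,0,0,0,0.4],
  [0.112,-0.083,0.001,0,0,0,0.4],
])

```text
time: 2.6
tcp_pos: [0.5379, -0.1959, 0.0326]
orientation: [[-0.059, -0.118, 0.991], [0.42, 0.898, 0.132], [-0.905, 0.424, -0.003]]
ft_force: [-0.0, 0.3, 0.4]
opening: 0.598
```

```bash
cat > look.py <<'E'
from h import *
import sys
t=sys.argv[1]
for n,(u0,v0,u1,v1) in(("top",(210,140,390,275)),("scene",(270,160,450,295))):
    p,d=robot.get_image(n); np.savez(n+t+".npz",p=p,d=d)
    cv2.imwrite(f"pics/{n}{t}.png",cv2.resize(p[v0:v1,u0:u1],None,fx=4.4,fy=4.4,interpolation=cv2.INTER_CUBIC))
st()
E
python3 look.py 1; python3 a.py 0
```

```text
2.7 tcp [ 0.5361 -0.1946  0.0312] stn [-0.0699 -0.3516  0.0312] tip [-0.0719 -0.3446  0.0158] F [-0.25 -0.02  0.01] q [-0.58  0.46  1.84  0.35  1.17 -0.91] op 0.6
2.7 tcp [ 0.5361 -0.1946  0.0312] stn [-0.0699 -0.3516  0.0312] tip [-0.0719 -0.3446  0.0158] F [-0.25 -0.02  0.01] q [-0.58  0.46  1.84  0.35  1.17 -0.91] op 0.6
shift [-0.001  -0.003   0.0022] rot [ 0.06 -0.48 -0.3 ]
```

View pics/top1.png

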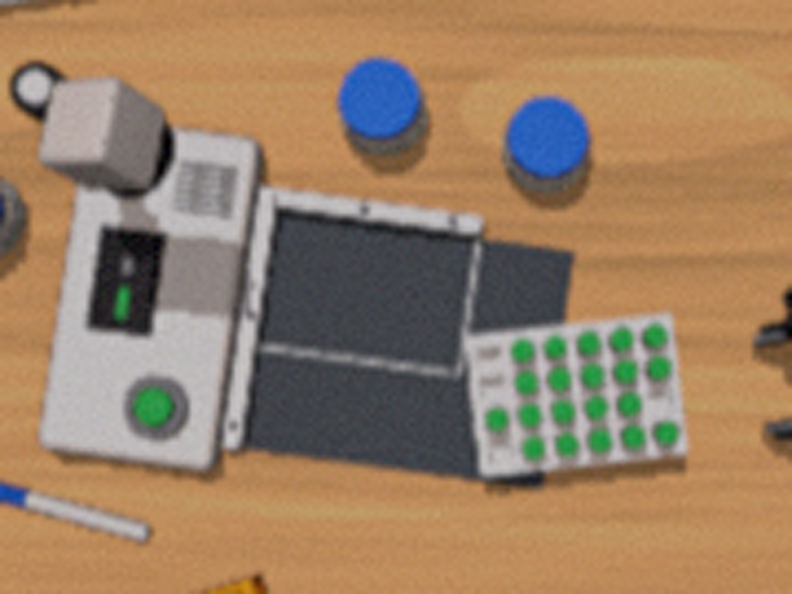

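View pics/scene1.png

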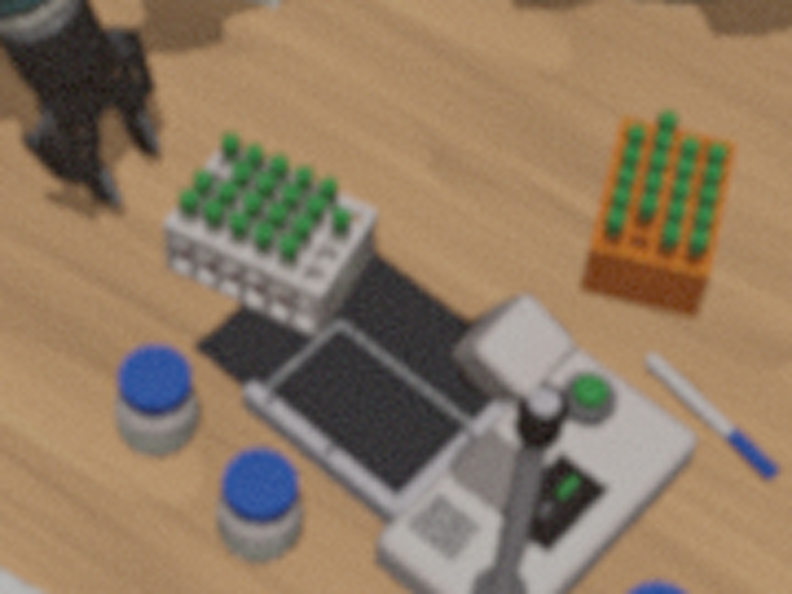

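Request:
drive_tool([
  [0.004,0.009,0.002,0,0,0,0.4],
  [0.008,0.018,0.002,0,0,0,0.4],
  [0.012,0.027,0.002,0,0,0,0.4],
  [0.015,0.034,0.002,0,0,0,0.4],
  [0.018,0.039,0.002,0,0,0,0.4],
])

```text
time: 3.2
tcp_pos: [0.5361, -0.1528, 0.0367]
orientation: [[-0.055, -0.121, 0.991], [0.418, 0.899, 0.133], [-0.907, 0.422, 0.001]]
ft_force: [0.5, -0.1, 0.1]
opening: 0.599
```

```bash
cat > b.py <<'E'
from h import *
import sys
x,y,z,ang=map(float,sys.argv[1:5]); tl=float(sys.argv[5]) if len(sys.argv)>5 else 25
p,R=pushpose([x,y,z],ang,tl); s=robot.state();O=s['orientation']; st(); print('edge',w2s(s['tcp_pos']+.017*O[:,0]+.011*O[:,1]).round(4)); delta(p,R)
E
python3 b.py -.084 -.26 .02 90
```

```text
3.2 tcp [ 0.5361 -0.1528  0.0367] stn [-0.0754 -0.3102  0.0367] tip [-0.0772 -0.3032  0.0213] F [ 0.46 -0.04  0.09] q [-0.52  0.42  1.89  0.38  1.14 -0.87] op 0.6
edge [-0.0798 -0.2936  0.0259]
shift [0.0198 0.0284 0.0003] rot [13.71 -6.31  0.05]
```

Request:
drive_tool([
  [0.003,0.006,0,0,0,0,0.4],
  [0.006,0.011,0,1.5,-0.7,0,0.4],
  [0.009,0.016,0,3.5,-1.6,0,0.4],
  [0.012,0.02,0,5.5,-2.5,0,0.4],
  [0.015,0.024,0,7.5,-3.5,0,0.4],
])

```text
time: 3.7
tcp_pos: [0.5321, -0.1259, 0.0322]
orientation: [[0.007, 0.014, 1.0], [0.422, 0.906, -0.016], [-0.907, 0.422, 0.0]]
ft_force: [-0.3, -2.7, 2.3]
opening: 0.596
```

```bash
python3 look.py 2; python3 b.py -.084 -.22 .02 90
```

```text
3.8 tcp [ 0.531  -0.1249  0.0318] stn [-0.084  -0.2832  0.0318] tip [-0.0848 -0.276   0.0164] F [-0.08 -0.82  0.16] q [-0.51  0.38  1.97  0.44  1.06 -0.76] op 0.6
3.8 tcp [ 0.531  -0.1249  0.0318] stn [-0.084  -0.2832  0.0318] tip [-0.0848 -0.276   0.0164] F [-0.08 -0.82  0.16] q [-0.51  0.38  1.97  0.44  1.06 -0.76] op 0.6
edge [-0.086  -0.2661  0.0211]
shift [0.0203 0.041  0.0053] rot [ 6.01 -2.88 -0.06]
```

View pics/top2.png

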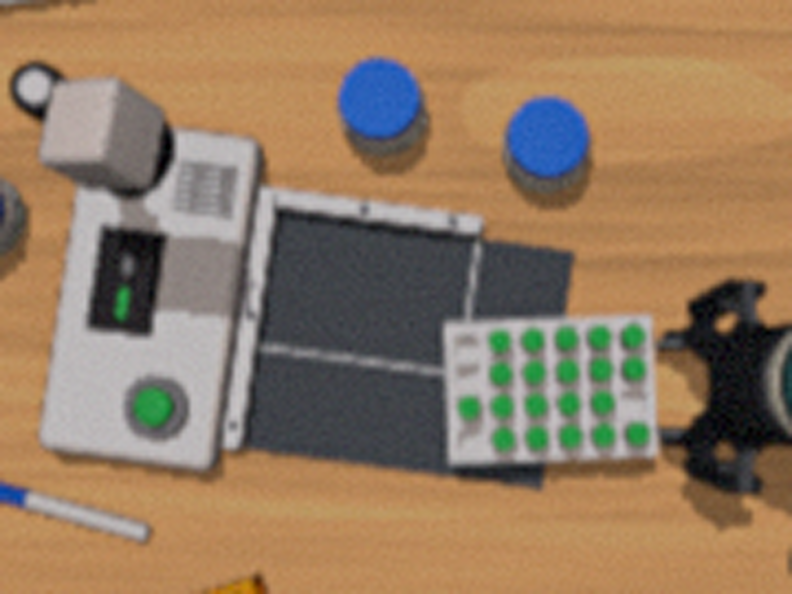

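View pics/scene2.png

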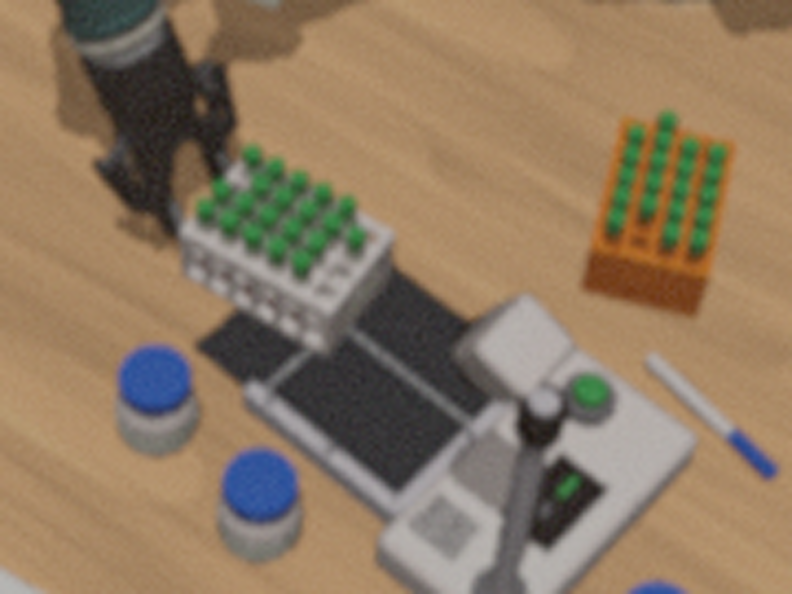

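Request:
drive_tool([
  [0.004,0.008,0.001,1.2,-0.6,0,0.4],
  [0.008,0.016,0.002,2.5,-1.2,0,0.4],
  [0.012,0.025,0.003,3.8,-1.8,0,0.4],
  [0.016,0.033,0.004,5,-2.4,0,0.4],
  [0.02,0.041,0.005,6,-2.9,0,0.4],
])

```text
time: 4.3
tcp_pos: [0.5376, -0.0793, 0.0314]
orientation: [[0.056, 0.116, 0.992], [0.419, 0.899, -0.129], [-0.906, 0.423, 0.002]]
ft_force: [-0.1, -3.5, 2.2]
opening: 0.602
```

```bash
python3 b.py -.084 -.17 .02 90
```

```text
4.3 tcp [ 0.5376 -0.0793  0.0314] stn [-0.0834 -0.2371  0.0314] tip [-0.0834 -0.2299  0.016 ] F [ 0.31 -3.52  2.23] q [-0.44  0.33  2.03  0.51  0.98 -0.64] op 0.6
edge [-0.0834 -0.22    0.0207]
shift [ 0.0217  0.045  -0.0006] rot [ 0.06  0.07 -0.  ]
```

Request:
drive_tool([
  [0.004,0.009,0,0,0,0,0.4],
  [0.008,0.018,0,0,0,0,0.4],
  [0.013,0.027,0,0,0,0,0.4],
  [0.017,0.036,0,0,0,0,0.4],
  [0.021,0.045,0,0,0,0,0.4],
])

```text
time: 4.8
tcp_pos: [0.544, -0.03, 0.0313]
orientation: [[0.055, 0.115, 0.992], [0.419, 0.899, -0.128], [-0.906, 0.423, 0.001]]
ft_force: [-0.1, -1.7, 0.2]
opening: 0.598
```

```bash
python3 look.py 3; python3 b.py -.084 -.14 .02 90
```

```text
4.9 tcp [ 0.5435 -0.0292  0.0312] stn [-0.084  -0.1867  0.0312] tip [-0.084  -0.1795  0.0158] F [ 0.01  0.31 -0.66] q [-0.35  0.31  2.06  0.53  0.95 -0.58] op 0.6
4.9 tcp [ 0.5435 -0.0292  0.0312] stn [-0.084  -0.1867  0.0312] tip [-0.084  -0.1795  0.0158] F [ 0.01  0.31 -0.66] q [-0.35  0.31  2.06  0.53  0.95 -0.58] op 0.6
edge [-0.0841 -0.1695  0.0205]
shift [0.0129 0.0266 0.0001] rot [ 0.18 -0.06 -0.06]
```

View pics/top3.png

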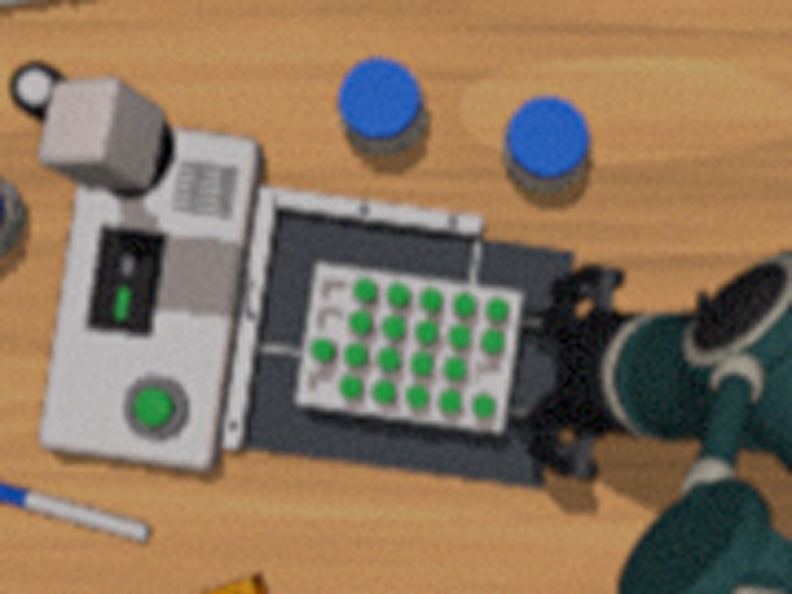

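The rack, at (410,348) in the crop, is now square with the rails. About 30 mm remains to the side rail face at (262,300).

Request:
drive_tool([
  [0.003,0.006,0,0,0,0,0.4],
  [0.006,0.012,0,0,0,0,0.4],
  [0.008,0.017,0,0,0,0,0.4],
  [0.01,0.021,0,0,0,0,0.4],
  [0.012,0.025,0,0,0,0,0.4],
])

```text
time: 5.4
tcp_pos: [0.5476, -0.0033, 0.0311]
orientation: [[0.056, 0.115, 0.992], [0.419, 0.899, -0.128], [-0.906, 0.423, 0.002]]
ft_force: [-1.3, -2.7, 1.8]
opening: 0.6
```

```bash
python3 b.py -.084 -.135 .02 90
```

```text
5.4 tcp [ 0.5476 -0.0033  0.0311] stn [-0.0833 -0.1604  0.0311] tip [-0.0833 -0.1532  0.0157] F [-0.97 -2.8   1.76] q [-0.31  0.31  2.07  0.55  0.93 -0.55] op 0.6
edge [-0.0833 -0.1433  0.0204]
shift [ 0.0038  0.0073 -0.0007] rot [0.13 0.05 0.01]
```

Request:
drive_tool([
  [0.001,0.002,0,0,0,0,0.4],
  [0.0015,0.003,0,0,0,0,0.4],
  [0.002,0.004,0,0,0,0,0.4],
  [0.0025,0.005,0,0,0,0,0.4],
  [0.003,0.006,0,0,0,0,0.4],
])

```text
time: 5.9
tcp_pos: [0.5485, 0.003, 0.031]
orientation: [[0.056, 0.115, 0.992], [0.419, 0.899, -0.128], [-0.906, 0.423, 0.002]]
ft_force: [-0.4, -3.1, 2.6]
opening: 0.603
```

```bash
python3 b.py -.084 -.135 .02 90
```

```text
5.9 tcp [0.5485 0.003  0.031 ] stn [-0.0832 -0.1541  0.031 ] tip [-0.0832 -0.1469  0.0156] F [ 0.01 -3.11  2.62] q [-0.3   0.31  2.07  0.55  0.92 -0.54] op 0.6
edge [-0.0832 -0.1369  0.0203]
shift [ 0.0011  0.0016 -0.0008] rot [0.13 0.06 0.  ]
```

Request:
drive_tool([
  [0.0005,0.001,0,0,0,0,0.4],
  [0.0005,0.0015,0,0,0,0,0.4],
  [0.001,0.002,0,0,0,0,0.4],
])

```text
time: 6.2
tcp_pos: [0.5487, 0.0054, 0.0308]
orientation: [[0.056, 0.115, 0.992], [0.419, 0.899, -0.128], [-0.906, 0.423, 0.002]]
ft_force: [-0.4, -2.8, 2.2]
opening: 0.6
```

```bash
python3 look.py 4
```

```text
6.3 tcp [0.5487 0.0054 0.0308] stn [-0.0834 -0.1517  0.0308] tip [-0.0833 -0.1445  0.0154] F [ 0.63 -2.42  1.84] q [-0.29  0.31  2.07  0.55  0.92 -0.54] op 0.6
```

View pics/top4.png

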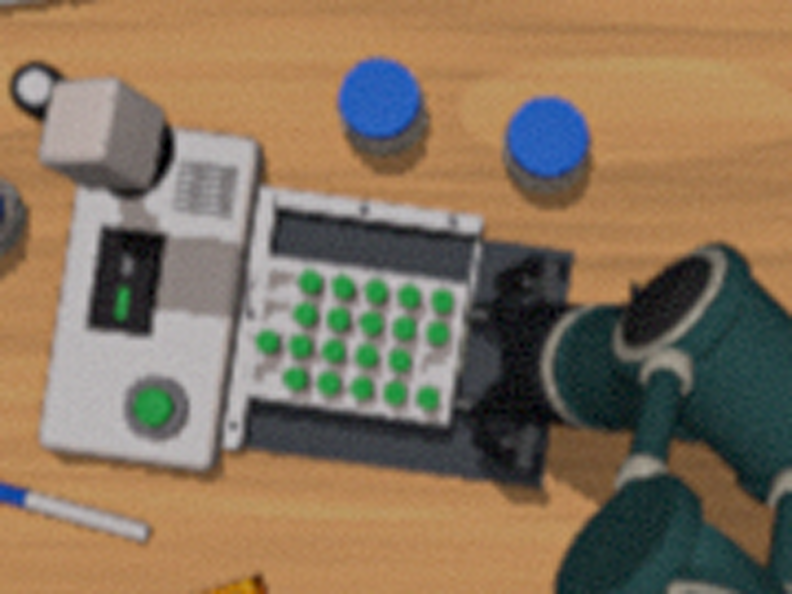

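Request:
drive_tool([
  [0.0005,0.001,0,0,0,0,0.4],
  [0.0008,0.0018,0,0,0,0,0.4],
])

```text
time: 6.5
tcp_pos: [0.5494, 0.0059, 0.0309]
orientation: [[0.057, 0.114, 0.992], [0.416, 0.9, -0.127], [-0.907, 0.42, 0.003]]
ft_force: [-1.7, -10.3, 3.2]
opening: 0.599
```

Request:
drive_tool([
  [0.0004,0.0009,0,0,0,0,0.4],
])

```text
time: 6.6
tcp_pos: [0.5497, 0.006, 0.0309]
orientation: [[0.057, 0.114, 0.992], [0.415, 0.901, -0.127], [-0.908, 0.419, 0.004]]
ft_force: [-2.7, -15.4, 4.1]
opening: 0.603
```

Request:
drive_tool([
  [0.0004,0.0009,0,0,0,0,0.4],
])

```text
time: 6.7
tcp_pos: [0.5498, 0.0061, 0.0309]
orientation: [[0.057, 0.113, 0.992], [0.413, 0.902, -0.126], [-0.909, 0.417, 0.005]]
ft_force: [-3.7, -18.3, 7.1]
opening: 0.599
```

```bash
python3 b.py -.084 -.135 .02 90
```

```text
6.7 tcp [0.5498 0.0061 0.0309] stn [-0.0824 -0.1508  0.0309] tip [-0.0823 -0.1437  0.0154] F [ -1.3  -18.63   7.05] q [-0.29  0.31  2.07  0.55  0.91 -0.53] op 0.6
edge [-0.0824 -0.1337  0.02  ]
shift [-0.0004 -0.0013 -0.0016] rot [0.29 0.17 0.33]
```

Request:
drive_tool([
  [-0.003,-0.007,0,0,0,0,0.4],
  [-0.012,-0.027,0,0,0,0,0.4],
  [-0.045,-0.043,0,0,0,0,0.4],
  [-0.085,-0.045,0,0,0,0,0.4],
  [-0.13,-0.045,0,0,0,0,0.4],
])

```text
time: 7.2
tcp_pos: [0.5347, -0.0851, 0.1288]
orientation: [[0.051, 0.117, 0.992], [0.422, 0.898, -0.128], [-0.905, 0.425, -0.004]]
ft_force: [0.6, -0.1, -0.4]
opening: 0.599
```

```bash
python3 b.py -.19 -.072 .15 0;python3 look.py 5
```

```text
7.2 tcp [ 0.5347 -0.0851  0.1288] stn [-0.0855 -0.2433  0.1288] tip [-0.0856 -0.2361  0.1134] F [ 0.59 -0.04 -0.44] q [-0.45  0.2   1.98  0.45  1.15 -0.55] op 0.6
edge [-0.0856 -0.2261  0.1181]
shift [ 0.0444  0.1686 -0.1214] rot [ 8.154e+01 -3.834e+01  6.000e-02]
7.3 tcp [ 0.5404 -0.0886  0.1353] stn [-0.0794 -0.246   0.1353] tip [-0.0792 -0.2388  0.1199] F [ 1.14 -0.16  0.15] q [-0.45  0.19  1.97  0.46  1.15 -0.55] op 0.6
```

View pics/top5.png

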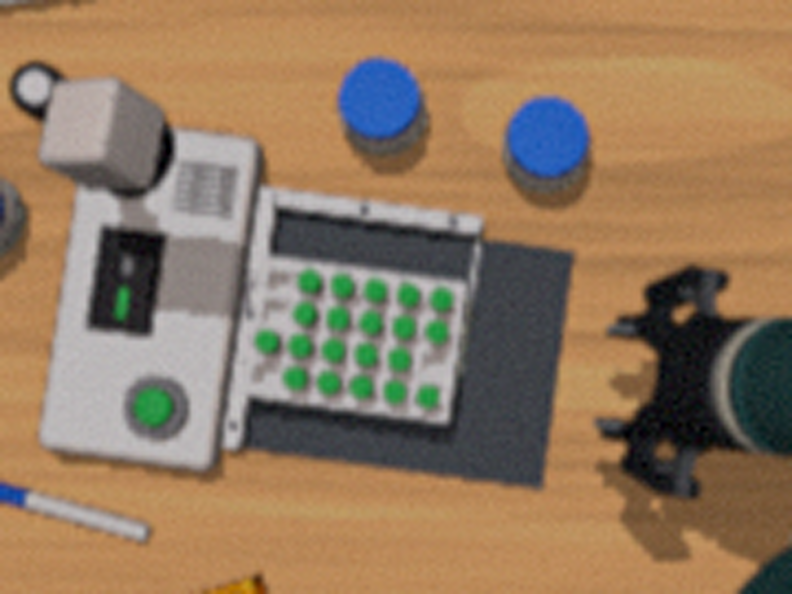

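Request:
drive_tool([
  [-0.01,0.004,-0.03,7,-3.3,0,0.4],
  [-0.02,0.008,-0.06,14.5,-6.8,0,0.4],
  [-0.03,0.012,-0.09,22,-10.3,0,0.4],
  [-0.03,0.02,-0.115,29,-13.6,0,0.4],
  [-0.025,0.035,-0.125,36,-17,0,0.4],
])

```text
time: 7.8
tcp_pos: [0.413, -0.0479, 0.1656]
orientation: [[0.314, 0.668, 0.675], [0.286, 0.611, -0.738], [-0.905, 0.425, 0.001]]
ft_force: [0.2, 0.0, 0.1]
opening: 0.598
```

```bash
python3 b.py -.185 -.072 .12 0
```

```text
7.8 tcp [ 0.413  -0.0479  0.1656] stn [-0.211  -0.2222  0.1656] tip [-0.2063 -0.2167  0.1502] F [0.22 0.08 0.06] q [-0.5  -0.31  2.38  0.51  0.98  0.06] op 0.6
edge [-0.1999 -0.2091  0.1549]
shift [ 0.0826  0.0944 -0.0901] rot [ 45.21 -21.07  -0.14]
```

```bash
python3 b.py -.165 -.072 .12 0
```

```text
7.8 tcp [ 0.413  -0.0479  0.1656] stn [-0.211  -0.2222  0.1656] tip [-0.2063 -0.2167  0.1502] F [0.22 0.08 0.06] q [-0.5  -0.31  2.38  0.51  0.98  0.06] op 0.6
edge [-0.1999 -0.2091  0.1549]
shift [ 0.0881  0.106  -0.0748] rot [ 45.21 -21.07  -0.14]
```

Request:
drive_tool([
  [0.01,0.02,-0.018,8,-3.7,0,0.4],
  [0.025,0.04,-0.036,16,-7.5,0,0.4],
  [0.04,0.06,-0.055,24,-11,0,0.4],
  [0.06,0.08,-0.07,32,-15,0,0.4],
  [0.08,0.1,-0.085,40,-18.6,0,0.4],
])

```text
time: 8.3
tcp_pos: [0.4368, 0.0612, 0.1435]
orientation: [[0.387, 0.877, 0.284], [0.109, 0.263, -0.959], [-0.916, 0.402, 0.006]]
ft_force: [-0.4, -0.6, 0.4]
opening: 0.603
```

```bash
python3 b.py -.165 -.072 .07 0
```

```text
8.3 tcp [0.4368 0.0612 0.1435] stn [-0.2016 -0.1109  0.1435] tip [-0.1953 -0.1082  0.1279] F [-0.27 -0.67  0.41] q [ 0.   -0.36  2.46  0.18  0.65  1.16] op 0.6
edge [-0.1861 -0.1041  0.1323]
shift [ 0.0708  0.0056 -0.028 ] rot [21.97 -9.59  1.22]
```

Request:
drive_tool([
  [0.015,0.005,-0.01,7,-3,0.5,0.4],
  [0.03,0.01,-0.018,14,-6,1,0.4],
  [0.045,0.01,-0.028,20,-8.7,1.2,0.4],
  [0.058,0.008,-0.028,22,-9.6,1.2,0.4],
  [0.07,0.006,-0.028,22,-9.6,1.2,0.4],
])

```text
time: 8.8
tcp_pos: [0.4619, 0.0963, 0.0835]
orientation: [[0.42, 0.899, -0.127], [-0.054, -0.115, -0.992], [-0.906, 0.424, 0.0]]
ft_force: [0.5, -1.1, -0.2]
opening: 0.597
```

```bash
python3 b.py -.15 -.072 .02 0;python3 look.py 6
```

```text
8.8 tcp [0.4619 0.0963 0.0835] stn [-0.1812 -0.0728  0.0835] tip [-0.174  -0.0728  0.0681] F [ 0.68 -0.99 -0.17] q [ 0.27 -0.16  2.45 -0.37  0.47  2.26] op 0.6
edge [-0.164  -0.0727  0.0727]
shift [ 0.0537 -0.0096 -0.0008] rot [ 0.16 -0.06 -0.06]
8.9 tcp [0.4588 0.0958 0.0798] stn [-0.1842 -0.0737  0.0798] tip [-0.1771 -0.0737  0.0643] F [ 0.16 -0.13 -0.35] q [ 0.27 -0.16  2.46 -0.36  0.47  2.25] op 0.6
```

View pics/top6.png

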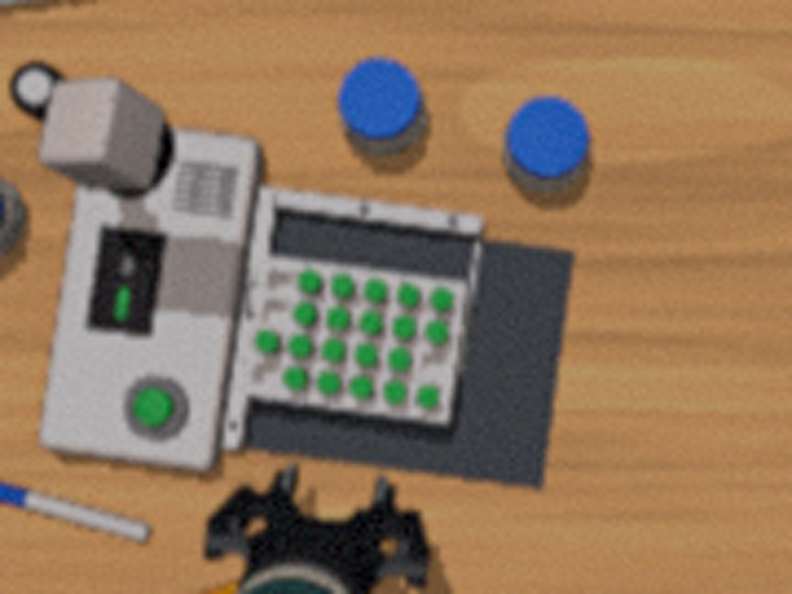

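View pics/scene6.png

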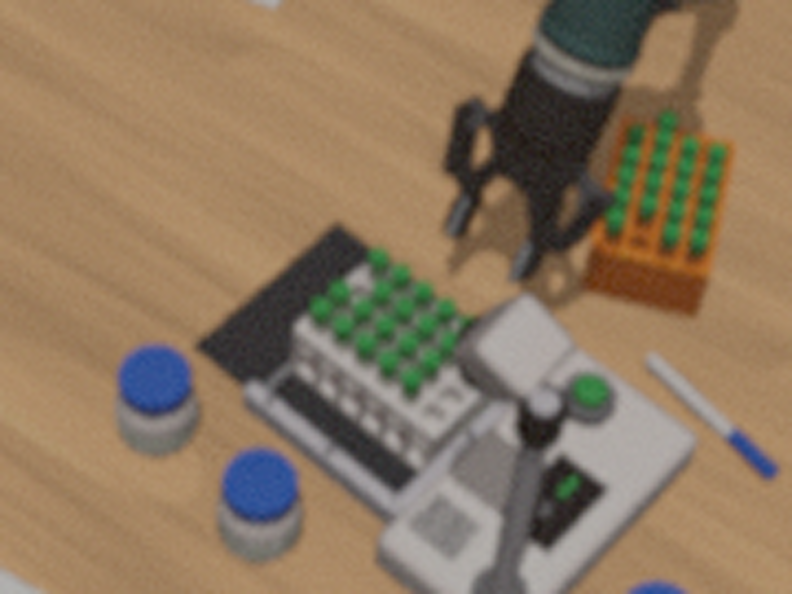

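```bash
cat > m.py <<'E'
from h import *
import sys
t=sys.argv[1]
z=np.load(f"top{t}.npz");d=z['d'];p=z['p'];P=cloud("top",d);S=(P-C)@RS
m=(P[...,2]>.05)&(P[...,2]<.066)&(S[...,0]>-.2)&(S[...,0]<.0)&(S[...,1]>-.16)&(S[...,1]<.003)
v,u=np.nonzero(m); q=S[m]
print('frame x',np.percentile(q[:,0],[1,99]).round(4),'y',np.percentile(q[:,1],[1,99]).round(4),cv2.minAreaRect((q[:,:2]*1000).astype(np.float32)))
m=(P[...,2]>.045)&(P[...,2]<.1); m[:265]=0; m[335:]=0; m[:,:230]=0; m[:,295:]=0
if len(sys.argv)>2:
    q=P[m]; r=cv2.minAreaRect((q[:,:2]*1000).astype(np.float32)); print('orange',r,cv2.boxPoints(r).round())
E
python3 m.py 6; python3 m.py 0 o
```

```text
frame x [-0.1292 -0.038 ] y [-0.1355 -0.0013] ((-83.5178451538086, -68.17080688476562), (92.36758422851562, 136.13153076171875), 0.23342880606651306)
frame x [-0.1363 -0.069 ] y [-0.1599 -0.1429] ((-103.82864379882812, -155.30389404296875), (69.05419158935547, 17.291357040405273), 8.101728439331055)
orange ((323.21917724609375, 172.74856567382812), (136.5261688232422, 94.09229278564453), 19.91819190979004) [[243. 194.]
 [275. 105.]
 [403. 152.]
 [371. 240.]]
```

```bash
python3 b.py -.145 -.08 .02 0
```

```text
8.9 tcp [0.4588 0.0958 0.0798] stn [-0.1842 -0.0737  0.0798] tip [-0.1771 -0.0737  0.0643] F [ 0.16 -0.13 -0.35] q [ 0.27 -0.16  2.46 -0.36  0.47  2.25] op 0.6
edge [-0.1671 -0.0736  0.0689]
shift [ 0.0537 -0.0004  0.0063] rot [0.47 0.05 0.41]
```

Request:
drive_tool([
  [0.011,0.0,0.003,0,0,0,0.4],
  [0.022,0.0,0.006,0.4,0,0.4,0.4],
  [0.033,0.0,0.006,0.4,0,0.4,0.4],
  [0.044,0.0,0.006,0.4,0,0.4,0.4],
  [0.054,0.0,0.006,0.4,0,0.4,0.4],
])

```text
time: 9.4
tcp_pos: [0.4835, 0.0857, 0.0344]
orientation: [[0.425, 0.896, -0.13], [-0.055, -0.118, -0.992], [-0.904, 0.428, -0.0]]
ft_force: [-0.4, 0.7, 1.1]
opening: 0.602
```

```bash
python3 b.py -.125 -.08 .02 0
```

```text
9.4 tcp [0.4835 0.0857 0.0344] stn [-0.1584 -0.0805  0.0344] tip [-0.1511 -0.0805  0.0191] F [-0.46  0.66  1.13] q [ 0.22 -0.02  2.45 -0.48  0.33  2.35] op 0.6
edge [-0.1412 -0.0805  0.0238]
shift [ 0.0103  0.0131 -0.0005] rot [-0.03 -0.02 -0.35]
```

Request:
drive_tool([
  [0.003,0.003,0,0,0,-0.3,0.4],
  [0.005,0.006,0,0,0,-0.3,0.4],
  [0.007,0.009,0,0,0,-0.3,0.4],
  [0.009,0.012,0,0,0,-0.3,0.4],
  [0.011,0.016,0,0,0,-0.3,0.4],
])

```text
time: 9.9
tcp_pos: [0.503, 0.0837, 0.0319]
orientation: [[0.421, 0.898, -0.131], [-0.054, -0.119, -0.991], [-0.906, 0.424, -0.001]]
ft_force: [-2.2, 0.8, 2.0]
opening: 0.603
```

```bash
python3 b.py -.105 -.08 .02 0; python3 look.py 7; python3 m.py 7
```

```text
9.9 tcp [0.503  0.0837 0.0319] stn [-0.1388 -0.0799  0.0319] tip [-0.1316 -0.0799  0.0165] F [-2.29  0.51  2.03] q [ 0.21  0.02  2.41 -0.46  0.32  2.32] op 0.6
edge [-0.1216 -0.0799  0.0212]
shift [0.0081 0.0146 0.    ] rot [-0.1  -0.04 -0.11]
10.0 tcp [0.5035 0.0838 0.0321] stn [-0.1383 -0.0798  0.0321] tip [-0.1311 -0.0798  0.0167] F [-0.52 -0.11 -0.55] q [ 0.21  0.02  2.41 -0.46  0.32  2.32] op 0.6
frame x [-0.161 -0.035] y [-0.1359 -0.0011] ((-101.08889770507812, -68.64505004882812), (132.92428588867188, 135.93788146972656), 0.004810692742466927)
```

View pics/top7.png

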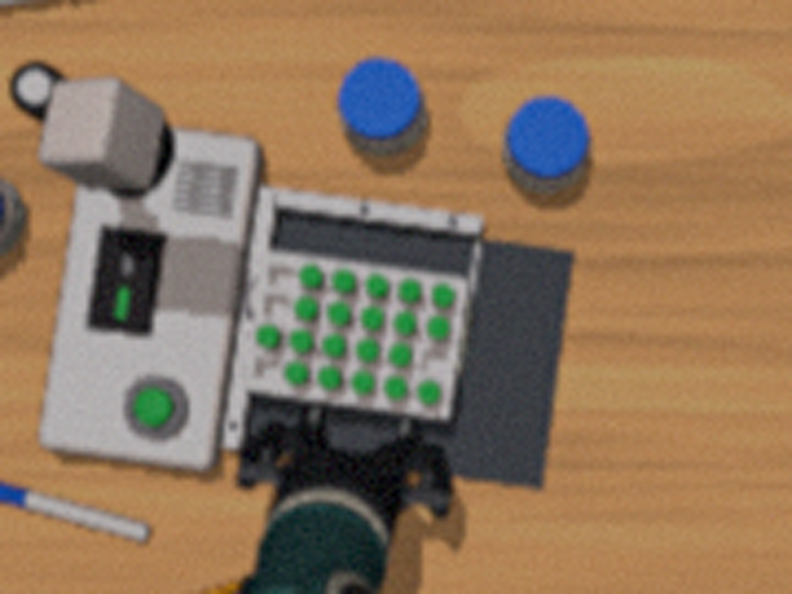

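Both fingers, at (315,415) and (405,428), are on the near face of the frame, and the rack has begun to move. I'll keep pushing.

Request:
drive_tool([
  [0.002,0.004,0,0,0,0,0.4],
  [0.004,0.008,0,0,0,0,0.4],
  [0.006,0.012,0,0,0,0,0.4],
  [0.007,0.015,0,0,0,0,0.4],
  [0.008,0.018,0,0,0,0,0.4],
])

```text
time: 10.5
tcp_pos: [0.5225, 0.081, 0.0319]
orientation: [[0.42, 0.898, -0.131], [-0.055, -0.119, -0.991], [-0.906, 0.424, -0.001]]
ft_force: [-1.7, -0.3, -0.5]
opening: 0.601
```

```bash
python3 b.py -.095 -.08 .02 0
```

```text
10.5 tcp [0.5225 0.081  0.0319] stn [-0.1191 -0.0801  0.0319] tip [-0.1119 -0.0801  0.0165] F [-1.63 -0.52 -0.52] q [ 0.19  0.06  2.38 -0.44  0.32  2.29] op 0.6
edge [-0.1019 -0.0801  0.0211]
shift [ 0.0039  0.0058 -0.0001] rot [-0.11 -0.03 -0.08]
```

Request:
drive_tool([
  [0.001,0.002,0,0,0,0,0.4],
  [0.0015,0.0035,0,0,0,0,0.4],
  [0.002,0.005,0,0,0,0,0.4],
  [0.0025,0.006,0,0,0,0,0.4],
  [0.003,0.007,0,0,0,0,0.4],
])

```text
time: 11.0
tcp_pos: [0.5299, 0.0801, 0.0323]
orientation: [[0.421, 0.898, -0.131], [-0.054, -0.119, -0.991], [-0.906, 0.424, -0.001]]
ft_force: [-0.1, -0.3, -1.3]
opening: 0.593
```

Request:
drive_tool([
  [0.0004,0.0009,0,0,0,0,0.4],
])

```text
time: 11.1
tcp_pos: [0.5309, 0.08, 0.0324]
orientation: [[0.421, 0.898, -0.131], [-0.054, -0.119, -0.991], [-0.906, 0.424, -0.001]]
ft_force: [-1.6, -0.2, -0.2]
opening: 0.6
```

Request:
drive_tool([
  [0.0004,0.0009,0,0,0,0,0.4],
])

```text
time: 11.2
tcp_pos: [0.5319, 0.0799, 0.0324]
orientation: [[0.421, 0.898, -0.131], [-0.054, -0.119, -0.991], [-0.906, 0.424, -0.001]]
ft_force: [-0.8, 0.3, 0.2]
opening: 0.599
```

```bash
python3 b.py -.092 -.08 .02 0
```

```text
11.2 tcp [0.5319 0.0799 0.0324] stn [-0.1096 -0.08    0.0324] tip [-0.1024 -0.08    0.017 ] F [-0.84  0.19  0.25] q [ 0.18  0.07  2.36 -0.43  0.32  2.27] op 0.6
edge [-0.0925 -0.08    0.0217]
shift [ 0.0017 -0.0003  0.    ] rot [-0.1  -0.04 -0.1 ]
```

Request:
drive_tool([
  [0.0004,0.0009,0,0,0,0,0.4],
])

```text
time: 11.3
tcp_pos: [0.5329, 0.0798, 0.0324]
orientation: [[0.421, 0.898, -0.131], [-0.054, -0.119, -0.991], [-0.906, 0.424, -0.001]]
ft_force: [0.7, 0.2, -0.9]
opening: 0.598
```

Request:
drive_tool([
  [0.0004,0.0009,0,0,0,0,0.4],
])

```text
time: 11.4
tcp_pos: [0.5339, 0.0796, 0.0324]
orientation: [[0.421, 0.898, -0.131], [-0.054, -0.119, -0.991], [-0.906, 0.424, -0.001]]
ft_force: [-0.1, -0.4, -0.3]
opening: 0.601
```

```bash
python3 look.py 8; python3 b.py -.092 -.08 .02 0
```

```text
11.5 tcp [0.5341 0.0797 0.0326] stn [-0.1074 -0.0799  0.0326] tip [-0.1002 -0.0799  0.0172] F [-0.59 -0.25 -0.62] q [ 0.18  0.07  2.36 -0.43  0.32  2.27] op 0.6
11.5 tcp [0.5341 0.0797 0.0326] stn [-0.1074 -0.0799  0.0326] tip [-0.1002 -0.0799  0.0172] F [-0.59 -0.25 -0.62] q [ 0.18  0.07  2.36 -0.43  0.32  2.27] op 0.6
edge [-0.0902 -0.0799  0.0218]
shift [ 0.0009 -0.0023  0.0001] rot [-0.11 -0.05 -0.12]
```

View pics/top8.png

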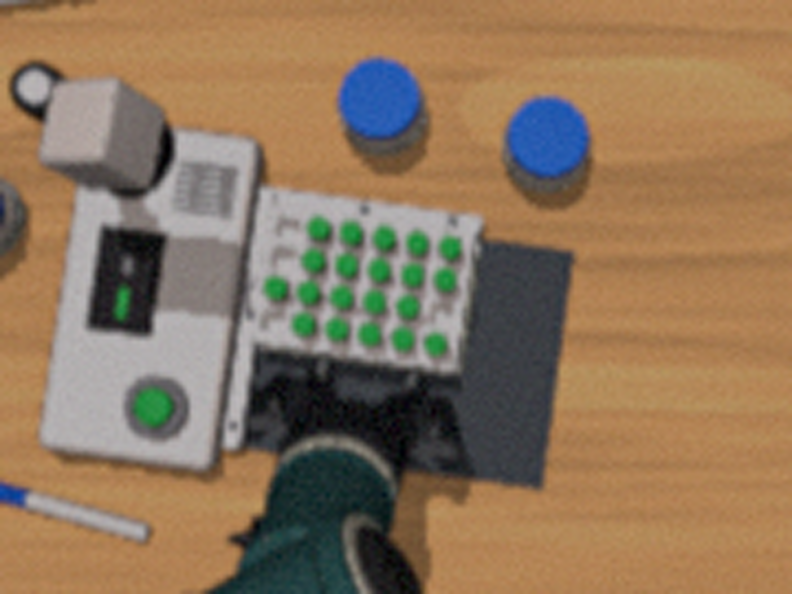

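Request:
drive_tool([
  [0.0004,0.0009,0,0,0,0,0.4],
])

```text
time: 11.6
tcp_pos: [0.5349, 0.0795, 0.0325]
orientation: [[0.421, 0.898, -0.131], [-0.054, -0.119, -0.991], [-0.906, 0.424, -0.001]]
ft_force: [-0.9, -0.3, -0.2]
opening: 0.601
```

Request:
drive_tool([
  [0.0004,0.0009,0,0,0,0,0.4],
])

```text
time: 11.7
tcp_pos: [0.5358, 0.0794, 0.0325]
orientation: [[0.421, 0.898, -0.131], [-0.054, -0.119, -0.991], [-0.906, 0.424, -0.001]]
ft_force: [-1.2, 0.0, 0.5]
opening: 0.602
```

Request:
drive_tool([
  [0.0004,0.0009,0,0,0,0,0.4],
])

```text
time: 11.8
tcp_pos: [0.5363, 0.0791, 0.0323]
orientation: [[0.42, 0.898, -0.131], [-0.055, -0.119, -0.991], [-0.906, 0.423, -0.001]]
ft_force: [-8.0, 0.7, 6.1]
opening: 0.6
```

Request:
drive_tool([
  [0.0003,0.0006,0,0,0,0,0.4],
  [0.0003,0.0006,0,0,0,0,0.4],
])

```text
time: 12.0
tcp_pos: [0.5364, 0.0789, 0.0321]
orientation: [[0.419, 0.898, -0.131], [-0.055, -0.119, -0.991], [-0.906, 0.423, -0.0]]
ft_force: [-8.4, 0.4, 6.2]
opening: 0.603
```

Request:
drive_tool([
  [-0.002,-0.004,0,0,0,0,0.4],
  [-0.008,-0.016,0,0,0,0,0.4],
  [-0.03,-0.02,0,0,0,0,0.4],
  [-0.065,-0.025,0,0,0,0,0.4],
  [-0.1,-0.03,0,0,0,0,0.4],
])

```text
time: 12.5
tcp_pos: [0.4667, 0.0881, 0.1103]
orientation: [[0.419, 0.898, -0.131], [-0.054, -0.119, -0.991], [-0.906, 0.423, -0.001]]
ft_force: [0.8, 0.3, 1.0]
opening: 0.602
```

```bash
python3 look.py 9; python3 m.py 9
```

```text
12.6 tcp [0.4693 0.0892 0.1147] stn [-0.1729 -0.0789  0.1147] tip [-0.1656 -0.0789  0.0994] F [0.37 0.66 0.42] q [ 0.24 -0.22  2.43 -0.31  0.53  2.18] op 0.6
frame x [-0.0928 -0.0017] y [-0.1359 -0.0015] ((-46.92680358886719, -68.48101043701172), (92.54328918457031, 136.233642578125), 0.19719411432743073)
```

View pics/top9.png

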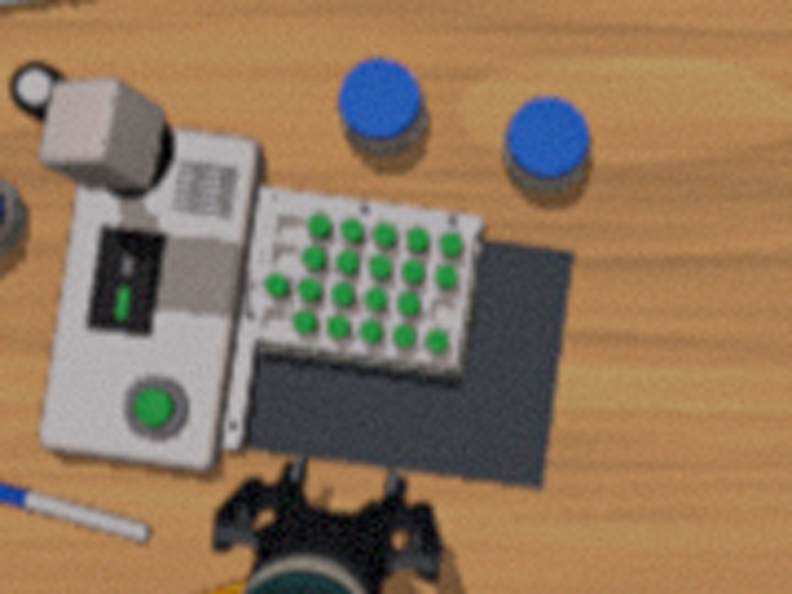

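View pics/scene9.png

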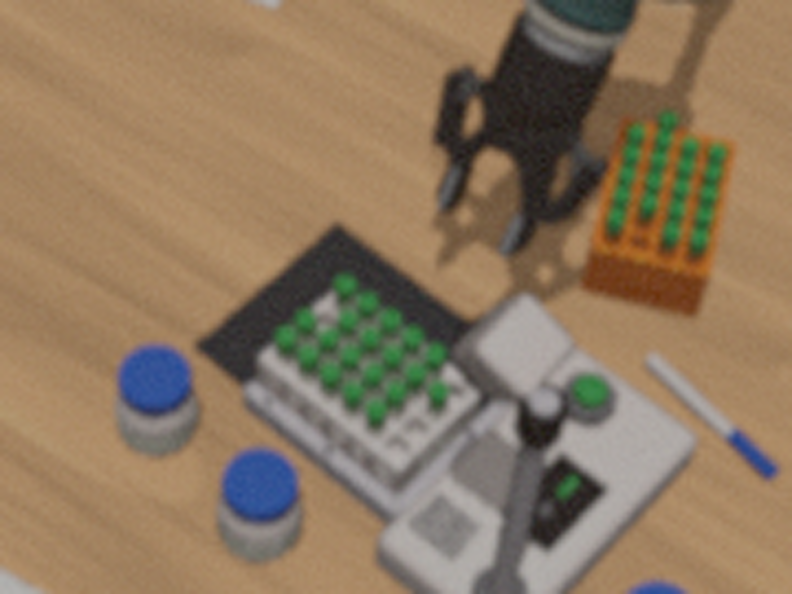

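```bash
python3 - <<'E'
from h import *
for t in "69":
    p=np.load(f"top{t}.npz")['p'];hsv=cv2.cvtColor(p,cv2.COLOR_BGR2HSV)
    g=((hsv[...,0]>45)&(hsv[...,0]<80)&(hsv[...,1]>110)&(hsv[...,2]>60)).astype(np.uint8); g[:,:262]=0;g[:,330:]=0;g[:180]=0;g[245:]=0
    k,l,s,c=cv2.connectedComponentsWithStats(g); c=c[1:][s[1:,4]>12]
    S=(ray("top",c,.086)-C)@RS; print(len(c),S[:,:2].mean(0)*1000, 'len')
E
```

```text
20 [-83.19917514 -74.18438614] len
20 [-46.78584911 -74.74848618] len
```

```bash
python3 b.py -.16 -.2 .15 45; python3 b.py -.052 -.19 .13 90
```

```text
12.6 tcp [0.4693 0.0892 0.1147] stn [-0.1729 -0.0789  0.1147] tip [-0.1656 -0.0789  0.0994] F [0.37 0.66 0.42] q [ 0.24 -0.22  2.43 -0.31  0.53  2.18] op 0.6
edge [-0.1557 -0.0789  0.1042]
shift [-0.0417  0.0209  0.133 ] rot [-40.83  19.    -0.62]
12.6 tcp [0.4693 0.0892 0.1147] stn [-0.1729 -0.0789  0.1147] tip [-0.1656 -0.0789  0.0994] F [0.37 0.66 0.42] q [ 0.24 -0.22  2.43 -0.31  0.53  2.18] op 0.6
edge [-0.1557 -0.0789  0.1042]
shift [0.0282 0.1206 0.128 ] rot [-81.5   38.25  -0.63]
```

Request:
drive_tool([
  [-0.02,0.004,0.02,-6,2.8,0,0.4],
  [-0.035,0.008,0.045,-13,6,0,0.4],
  [-0.042,0.012,0.075,-20,9.3,0,0.4],
  [-0.042,0.016,0.105,-28,13,0,0.4],
  [-0.042,0.021,0.133,-36,16.7,0,0.4],
])

```text
time: 13.1
tcp_pos: [0.4517, -0.0047, 0.147]
orientation: [[0.391, 0.901, 0.188], [0.072, 0.174, -0.982], [-0.918, 0.397, 0.003]]
ft_force: [0.2, 0.1, -0.2]
opening: 0.6
```

```bash
python3 b.py -.052 -.21 .13 90
```

```text
13.1 tcp [ 0.4517 -0.0047  0.147 ] stn [-0.1782 -0.1742  0.147 ] tip [-0.1718 -0.1722  0.1314] F [ 0.21  0.08 -0.25] q [-0.16 -0.33  2.43  0.22  0.67  1.07] op 0.6
edge [-0.1622 -0.169   0.1357]
shift [0.0469 0.0921 0.0899] rot [-65.33  29.53   1.5 ]
```

Request:
drive_tool([
  [0,0.005,0.03,-7.5,3.4,0.2,0.4],
  [0,0.015,0.055,-15,6.8,0.4,0.4],
  [0.01,0.03,0.075,-22.5,10,0.6,0.4],
  [0.02,0.05,0.09,-30,13.5,0.8,0.4],
  [0.03,0.07,0.09,-38,17,1,0.4],
])

```text
time: 13.6
tcp_pos: [0.5452, -0.0817, 0.147]
orientation: [[0.289, 0.645, 0.707], [0.288, 0.646, -0.707], [-0.913, 0.408, 0.0]]
ft_force: [-0.7, 0.1, 1.2]
opening: 0.605
```

```bash
python3 b.py -.052 -.21 .08 90
```

```text
13.6 tcp [ 0.5452 -0.0817  0.147 ] stn [-0.0755 -0.2385  0.147 ] tip [-0.0713 -0.233   0.1314] F [-0.69 -0.    1.19] q [-0.43  0.02  2.13  0.51  0.9   0.05] op 0.61
edge [-0.0651 -0.225   0.1359]
shift [ 0.0608 -0.0017  0.0117] rot [-34.14  15.62   0.88]
```

Request:
drive_tool([
  [0.01,0,0.003,-8,3.7,0.2,0.4],
  [0.02,0,0.006,-16,7.4,0.4,0.4],
  [0.035,0,0.009,-24,11,0.6,0.4],
  [0.05,-0.001,0.012,-32,14.6,0.8,0.4],
  [0.06,-0.002,0.012,-34,15.6,0.9,0.4],
])

```text
time: 14.1
tcp_pos: [0.5687, -0.0715, 0.0897]
orientation: [[0.052, 0.119, 0.992], [0.421, 0.898, -0.13], [-0.906, 0.424, -0.004]]
ft_force: [0.9, 0.9, -0.3]
opening: 0.606
```

```bash
python3 b.py -.052 -.16 .02 90
```

```text
14.1 tcp [ 0.5687 -0.0715  0.0897] stn [-0.0536 -0.2253  0.0897] tip [-0.0536 -0.2181  0.0743] F [ 0.76  0.96 -0.29] q [-0.41  0.29  1.95  0.48  1.08 -0.54] op 0.61
edge [-0.0536 -0.2081  0.079 ]
shift [0.0738 0.0186 0.0018] rot [-0.11 -0.18 -0.07]
```

Request:
drive_tool([
  [0.02,-0.005,0.002,0,0,0,0.4],
  [0.04,-0.003,0.002,0,0,0,0.4],
  [0.056,0.002,0.002,0,0,0,0.4],
  [0.066,0.01,0.002,0,0,0,0.4],
  [0.073,0.0185,0.002,0,0,0,0.4],
])

```text
time: 14.6
tcp_pos: [0.5759, -0.0227, 0.0328]
orientation: [[0.053, 0.122, 0.991], [0.421, 0.897, -0.133], [-0.905, 0.424, -0.004]]
ft_force: [-0.2, 0.2, 0.5]
opening: 0.604
```

```bash
python3 b.py -.052 -.14 .02 90
```

```text
14.6 tcp [ 0.5759 -0.0227  0.0328] stn [-0.0527 -0.176   0.0328] tip [-0.0528 -0.1688  0.0174] F [-0.25  0.14  0.51] q [-0.33  0.36  1.99  0.53  0.96 -0.54] op 0.6
edge [-0.0527 -0.1588  0.0221]
shift [0.0098 0.0162 0.0007] rot [-0.27 -0.1  -0.12]
```

Request:
drive_tool([
  [0.002,0.004,0,0,0,0,0.4],
  [0.004,0.008,0,0,0,0,0.4],
  [0.006,0.012,0,0,0,0,0.4],
  [0.008,0.016,0,0,0,0,0.4],
  [0.009,0.018,0,0,0,0,0.4],
])

```text
time: 15.1
tcp_pos: [0.5795, -0.0037, 0.0336]
orientation: [[0.055, 0.121, 0.991], [0.421, 0.897, -0.133], [-0.906, 0.424, -0.001]]
ft_force: [-0.0, -0.4, 0.3]
opening: 0.599
```

Request:
drive_tool([
  [0.0005,0.001,0,0,0,0,0.4],
  [0.001,0.002,0,0,0,0,0.4],
])

```text
time: 15.3
tcp_pos: [0.5795, -0.0017, 0.0331]
orientation: [[0.055, 0.122, 0.991], [0.421, 0.897, -0.133], [-0.905, 0.424, -0.002]]
ft_force: [-0.9, -0.7, 0.5]
opening: 0.603
```

Request:
drive_tool([
  [0.0004,0.0009,0,0,0,0,0.4],
])

```text
time: 15.4
tcp_pos: [0.5796, -0.0008, 0.0331]
orientation: [[0.055, 0.122, 0.991], [0.421, 0.897, -0.133], [-0.905, 0.424, -0.002]]
ft_force: [0.3, -0.1, 0.8]
opening: 0.603
```

```bash
python3 b.py -.052 -.14 .02 90
```

```text
15.4 tcp [ 0.5796 -0.0008  0.0331] stn [-0.0519 -0.1538  0.0331] tip [-0.0519 -0.1466  0.0177] F [ 0.27 -0.03  0.81] q [-0.29  0.35  2.    0.55  0.94 -0.51] op 0.6
edge [-0.0519 -0.1366  0.0224]
shift [ 0.0007 -0.004  -0.0001] rot [-0.25 -0.01 -0.11]
```

Request:
drive_tool([
  [0.0004,0.0009,0,0,0,0,0.4],
])

```text
time: 15.5
tcp_pos: [0.5797, 0.0002, 0.0331]
orientation: [[0.055, 0.122, 0.991], [0.421, 0.897, -0.134], [-0.905, 0.424, -0.002]]
ft_force: [0.2, -0.9, 0.5]
opening: 0.601
```

Request:
drive_tool([
  [0.0003,0.0007,0,0,0,0,0.4],
])

```text
time: 15.6
tcp_pos: [0.5798, 0.0009, 0.0331]
orientation: [[0.055, 0.122, 0.991], [0.421, 0.897, -0.133], [-0.906, 0.424, -0.002]]
ft_force: [-0.9, -1.6, 0.2]
opening: 0.599
```

Request:
drive_tool([
  [0.0003,0.0007,0,0,0,0,0.4],
])

```text
time: 15.7
tcp_pos: [0.5798, 0.0014, 0.033]
orientation: [[0.055, 0.121, 0.991], [0.42, 0.898, -0.133], [-0.906, 0.424, -0.002]]
ft_force: [-1.0, -2.4, 0.1]
opening: 0.603
```

Request:
drive_tool([
  [0.0002,0.0005,0,0,0,0,0.4],
])

```text
time: 15.8
tcp_pos: [0.5798, 0.0018, 0.033]
orientation: [[0.055, 0.121, 0.991], [0.42, 0.898, -0.133], [-0.906, 0.423, -0.002]]
ft_force: [-0.3, -4.9, 1.2]
opening: 0.604
```

Request:
drive_tool([
  [0.0002,0.0005,0,0,0,0,0.4],
])

```text
time: 15.9
tcp_pos: [0.58, 0.0019, 0.0331]
orientation: [[0.055, 0.121, 0.991], [0.419, 0.898, -0.133], [-0.906, 0.423, -0.001]]
ft_force: [-2.3, -6.5, 0.9]
opening: 0.598
```

Request:
drive_tool([
  [0.0001,0.0003,0,0,0,0,0.4],
])

```text
time: 16.0
tcp_pos: [0.5801, 0.0019, 0.0331]
orientation: [[0.055, 0.121, 0.991], [0.419, 0.898, -0.133], [-0.906, 0.422, -0.001]]
ft_force: [-2.6, -7.7, 0.4]
opening: 0.598
```

```bash
python3 b.py -.052 -.14 .02 90
```

```text
16.0 tcp [0.5801 0.0019 0.0331] stn [-0.0518 -0.1511  0.0331] tip [-0.0518 -0.1439  0.0177] F [-1.54 -7.95  0.43] q [-0.28  0.35  2.    0.55  0.94 -0.51] op 0.6
edge [-0.0517 -0.1339  0.0223]
shift [-0.0005 -0.0065 -0.0002] rot [-0.18  0.01  0.02]
```

Request:
drive_tool([
  [-0.003,-0.007,0,0,0,0,0.4],
  [-0.012,-0.027,0,0,0,0,0.4],
  [-0.05,-0.043,0,0,0,0,1],
  [-0.1,-0.045,0,0,0,0,1],
  [-0.145,-0.05,-0.02,0,0,0,1],
])

```text
time: 16.5
tcp_pos: [0.5477, -0.1014, 0.1452]
orientation: [[0.057, 0.122, 0.991], [0.421, 0.897, -0.134], [-0.905, 0.425, -0.0]]
ft_force: [0.7, -0.2, 0.1]
opening: 0.091
```

```bash
python3 look.py 10; python3 m.py 10; python3 - <<'E'
from h import *
z=np.load("top10.npz");p,d=z['p'],z['d'];P=cloud("top",d)
hsv=cv2.cvtColor(p,cv2.COLOR_BGR2HSV)
g=(hsv[...,0]>45)&(hsv[...,0]<80)&(hsv[...,1]>120)&(hsv[...,2]>60)
m=np.zeros_like(g);m[222:245,235:255]=1;g&=m
v,u=np.nonzero(g);k=(u.mean(),v.mean());print(k,np.percentile(P[g][:,2],[10,50,90]))
Z=P[218:248,230:260,2]; print((Z[::3,::3]*1000).astype(int))
# scene ray triangulation
q=np.load("scene10.npz")['p'];h2=cv2.cvtColor(q,cv2.COLOR_BGR2HSV);g2=((h2[...,0]>45)&(h2[...,0]<80)&(h2[...,1]>110)&(h2[...,2]>50));mm=np.zeros_like(g2);mm[240:256,397:412]=1;g2&=mm
v,u=np.nonzero(g2);ks=(u.mean(),v.mean());print(ks,len(u))
for zz in(.045,.05,.055,.06,.065):print(zz,ray("top",k,zz)[0].round(4),ray("scene",ks,zz)[0].round(4))
E
```

```text
16.6 tcp [ 0.5488 -0.1038  0.1494] stn [-0.0691 -0.2599  0.1494] tip [-0.069  -0.2527  0.134 ] F [ 0.66 -0.37  0.98] q [-0.47  0.2   1.93  0.45  1.19 -0.54] op -0.0
frame x [-0.0927 -0.0016] y [-0.1357 -0.0011] ((-46.896244049072266, -67.969970703125), (92.11605834960938, 136.20057678222656), 0.2832902669906616)
(np.float64(244.5), np.float64(232.0)) [0.06018203 0.06414324 0.06765011]
[[46 43 44 39 42 43 41 46 40 46]
 [40 42 45 46 42 40 39 45 43 44]
 [40 41 46 39 44 42 40 37 43 38]
 [41 44 42 42 54 53 54 44 43 42]
 [43 37 41 54 66 70 62 55 42 45]
 [41 37 44 55 65 65 69 53 41 41]
 [45 42 44 53 63 62 54 51 44 47]
 [39 41 45 39 43 52 44 45 41 39]
 [42 38 46 47 43 44 45 43 41 38]
 [ 0 -1 -1  3 -3 36 39 37 38 41]]
(np.float64(403.7), np.float64(248.43333333333334)) 30
0.045 [0.5137 0.2201 0.045 ] [0.5057 0.214  0.045 ]
0.05 [0.5136 0.2193 0.05  ] [0.5088 0.215  0.05  ]
0.055 [0.5135 0.2185 0.055 ] [0.5119 0.2161 0.055 ]
0.06 [0.5134 0.2176 0.06  ] [0.515  0.2171 0.06  ]
0.065 [0.5133 0.2168 0.065 ] [0.5182 0.2181 0.065 ]
```

View pics/top10.png

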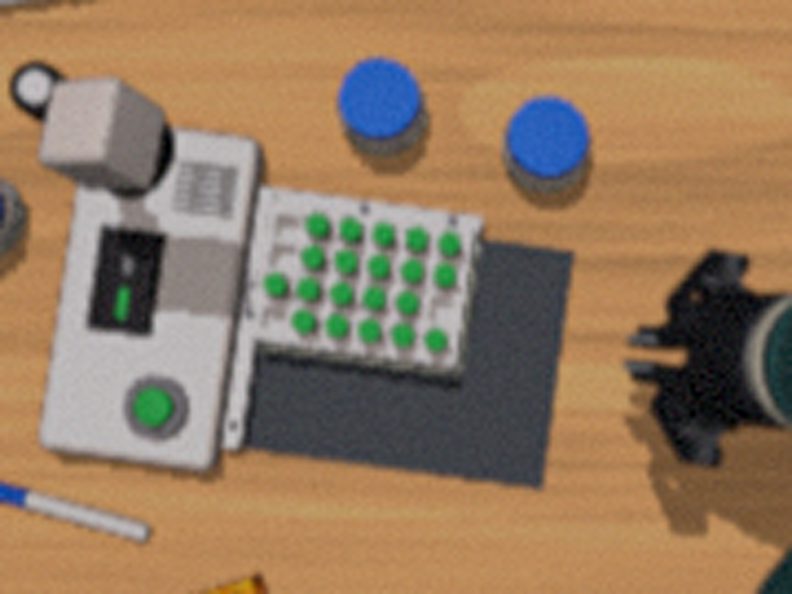

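View pics/scene10.png

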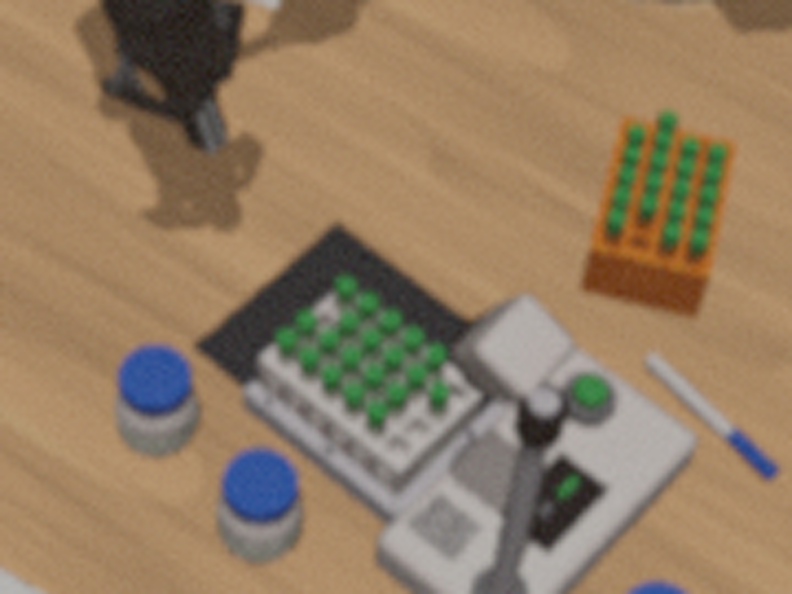

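```bash
cat > k.py <<'E'
from h import *
import sys
z=float(sys.argv[1]); _,R=pushpose([0,0,0],90,0); st(); delta(np.array([.514,.217,z]),R)
E
python3 k.py .2
```

```text
16.6 tcp [ 0.5488 -0.1038  0.1494] stn [-0.0691 -0.2599  0.1494] tip [-0.069  -0.2527  0.134 ] F [ 0.66 -0.37  0.98] q [-0.47  0.2   1.93  0.45  1.19 -0.54] op -0.0
shift [ 0.0857  0.3054 -0.0777] rot [ -0.28   0.51 -24.96]
```

Request:
drive_tool([
  [-0.03,0.02,-0.01,0,0,-5,1],
  [-0.025,0.06,-0.025,0,0,-10,1],
  [-0.005,0.105,-0.045,0,0,-15,1],
  [0.015,0.15,-0.06,0,0,-20,1],
  [0.035,0.195,-0.077,-0.3,0.5,-25,1],
])

```text
time: 17.1
tcp_pos: [0.496, 0.095, 0.1948]
orientation: [[-0.007, 0.128, 0.992], [0.001, 0.992, -0.128], [-1.0, 0.0, -0.007]]
ft_force: [0.3, -0.3, -0.9]
opening: 0.004
```

```bash
python3 k.py .12
```

```text
17.1 tcp [0.496  0.095  0.1948] stn [-0.1472 -0.0696  0.1948] tip [-0.1473 -0.0696  0.1778] F [ 0.39 -0.28 -0.87] q [ 0.14 -0.01  2.02  0.    1.15  0.27] op 0.0
shift [0.0748 0.1233 0.0028] rot [ 0.11 -0.43 -0.01]
```

Request:
drive_tool([
  [0.0,0.04,0.001,0,-0.4,0,1],
  [0.01,0.08,0.002,0,-0.4,0,1],
  [0.035,0.115,0.003,0,-0.4,0,1],
  [0.06,0.123,0.003,0,-0.4,0,1],
  [0.074,0.123,0.003,0,-0.4,0,1],
])

```text
time: 17.6
tcp_pos: [0.5126, 0.2167, 0.1176]
orientation: [[-0.007, 0.124, 0.992], [0.002, 0.992, -0.124], [-1.0, 0.001, -0.007]]
ft_force: [-0.4, -0.5, -0.7]
opening: -0.002
```

```bash
python3 look.py 11; python3 k.py .09
```

```text
17.7 tcp [0.5118 0.2144 0.1172] stn [-0.147   0.0508  0.1172] tip [-0.1471  0.0507  0.1002] F [ 0.49 -0.91 -0.02] q [0.35 0.16 1.98 0.   1.   0.47] op 0.01
17.7 tcp [0.5118 0.2144 0.1172] stn [-0.147   0.0508  0.1172] tip [-0.1471  0.0507  0.1002] F [ 0.49 -0.91 -0.02] q [0.35 0.16 1.98 0.   1.   0.47] op 0.01
shift [0.0272 0.0029 0.0021] rot [ 0.23 -0.51  0.06]
```

View pics/scene11.png

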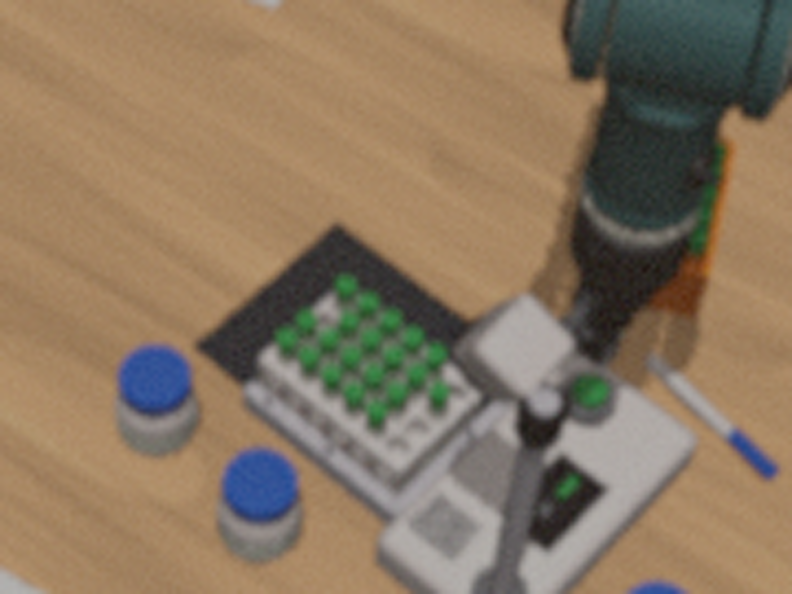

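Request:
drive_tool([
  [0.008,0.003,0.002,0,-0.5,0,1],
  [0.016,0.003,0.002,0,-0.5,0,1],
  [0.022,0.003,0.002,0,-0.5,0,1],
  [0.027,0.003,0.002,0,-0.5,0,1],
  [0.03,0.003,0.002,0,-0.5,0,1],
])

```text
time: 18.2
tcp_pos: [0.517, 0.2176, 0.0904]
orientation: [[0.006, 0.127, 0.992], [0.001, 0.992, -0.127], [-1.0, 0.002, 0.006]]
ft_force: [-0.1, -0.1, -0.4]
opening: 0.0
```

```bash
python3 k.py .075
```

```text
18.2 tcp [0.517  0.2176 0.0904] stn [-0.1423  0.0546  0.0904] tip [-0.1422  0.0546  0.0734] F [-0.13 -0.11 -0.44] q [ 0.35  0.2   2.   -0.    0.94  0.48] op 0.0
shift [ 0.0154 -0.001  -0.003 ] rot [ 0.16  0.36 -0.12]
```

Request:
drive_tool([
  [0.003,-0.001,-0.002,0,0.3,0,1],
  [0.005,-0.001,-0.003,0,0.3,0,1],
  [0.007,-0.001,-0.003,0,0.3,0,1],
  [0.009,-0.001,-0.003,0,0.3,0,1],
])

```text
time: 18.6
tcp_pos: [0.514, 0.2174, 0.0817]
orientation: [[0.002, 0.126, 0.992], [0.002, 0.992, -0.126], [-1.0, 0.002, 0.001]]
ft_force: [-0.1, -0.8, -0.6]
opening: 0.0
```

Request:
drive_tool([
  [0.001,0,0,0,0,0,1],
  [0.002,0,0,0,0,0,1],
])

```text
time: 18.8
tcp_pos: [0.514, 0.2174, 0.0798]
orientation: [[0.001, 0.126, 0.992], [0.002, 0.992, -0.126], [-1.0, 0.002, 0.001]]
ft_force: [-0.9, -0.1, 2.1]
opening: 0.003
```

Request:
drive_tool([
  [0.001,0,0,0,0,0,1],
  [0.002,0,0,0,0,0,1],
])

```text
time: 19.0
tcp_pos: [0.514, 0.2174, 0.0779]
orientation: [[0.001, 0.126, 0.992], [0.002, 0.992, -0.126], [-1.0, 0.002, 0.001]]
ft_force: [-1.1, 0.2, 2.6]
opening: 0.001
```

Request:
drive_tool([
  [0.001,0,0,0,0,0,1],
  [0.002,0,0,0,0,0,1],
])

```text
time: 19.2
tcp_pos: [0.514, 0.2174, 0.0759]
orientation: [[0.001, 0.126, 0.992], [0.002, 0.992, -0.126], [-1.0, 0.002, 0.001]]
ft_force: [-1.3, -0.7, 4.3]
opening: 0.002
```

Request:
drive_tool([
  [0.001,0,0,0,0,0,1],
  [0.0015,0,0,0,0,0,1],
])

```text
time: 19.4
tcp_pos: [0.5141, 0.2175, 0.0749]
orientation: [[0.001, 0.126, 0.992], [0.002, 0.992, -0.126], [-1.0, 0.002, 0.001]]
ft_force: [-4.3, -2.0, 11.0]
opening: 0.001
```

Request:
drive_tool([
  [0.001,0,0,0,0,0,1],
])

```text
time: 19.5
tcp_pos: [0.5141, 0.2175, 0.0748]
orientation: [[0.001, 0.126, 0.992], [0.002, 0.992, -0.126], [-1.0, 0.002, 0.001]]
ft_force: [-7.2, -2.0, 19.3]
opening: -0.001
```

Request:
drive_tool([
  [0,0,0,0,0,0,1],
  [-0.006,0,0,0,0,0,1],
  [-0.02,0,0,0,0,0,1],
  [-0.05,0,0,0,0,0,1],
  [-0.09,0,0,0,0,0,1],
])

```text
time: 20.0
tcp_pos: [0.5121, 0.2165, 0.162]
orientation: [[-0.003, 0.126, 0.992], [0.0, 0.992, -0.126], [-1.0, -0.0, -0.003]]
ft_force: [0.7, -0.2, -0.2]
opening: -0.002
```

Request:
drive_tool([
  [-0.03,0,-0.02,0,0,0,1],
  [-0.06,0,-0.05,0,0,0,1],
  [-0.08,0.01,-0.08,0,0,0,1],
  [-0.09,0.03,-0.1,0,0,0,1],
  [-0.09,0.05,-0.1,0,0,0,1],
])

```text
time: 20.5
tcp_pos: [0.4199, 0.2804, 0.2562]
orientation: [[0.005, 0.126, 0.992], [0.005, 0.992, -0.126], [-1.0, 0.005, 0.004]]
ft_force: [0.2, 0.3, -0.1]
opening: 0.001
```

```bash
python3 look.py 12; python3 m.py 12; python3 - <<'E'
from h import *
z=np.load("top12.npz");p,d=z['p'],z['d'];P=cloud("top",d)
hsv=cv2.cvtColor(p,cv2.COLOR_BGR2HSV)
g=(hsv[...,0]>45)&(hsv[...,0]<80)&(hsv[...,1]>120)&(hsv[...,2]>60)
m=np.zeros_like(g);m[222:245,235:255]=1;g&=m;print(g.sum(),np.median(P[g][:,2]))
E
```

```text
20.6 tcp [0.4209 0.2812 0.2545] stn [-0.2458  0.1052  0.2545] tip [-0.2457  0.1053  0.2375] F [0.53 0.36 0.01] q [ 0.54 -0.07  1.95  0.    1.25  0.66] op -0.0
frame x [-0.0928 -0.0015] y [-0.1357 -0.0012] ((-46.90736389160156, -68.09061431884766), (92.55076599121094, 135.96258544921875), 0.28462594747543335)
57 0.06355091143670767
```

View pics/top12.png

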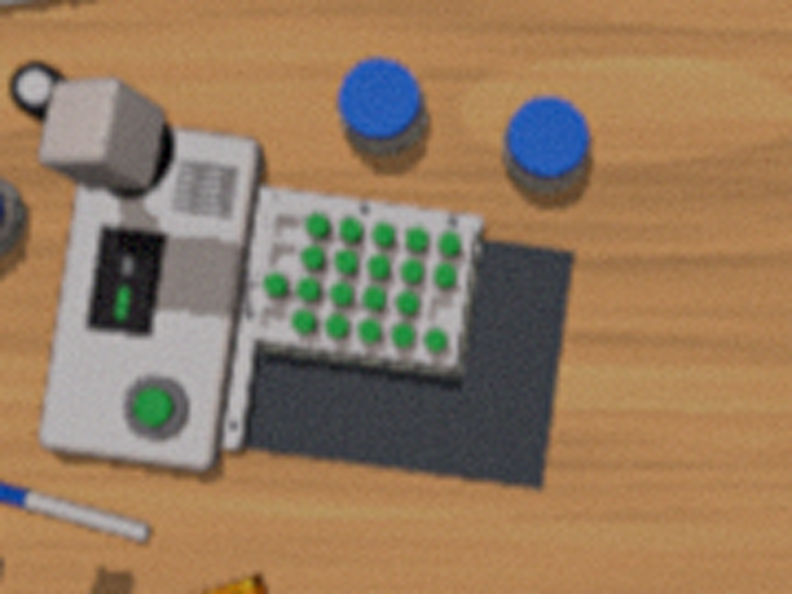

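View pics/scene12.png

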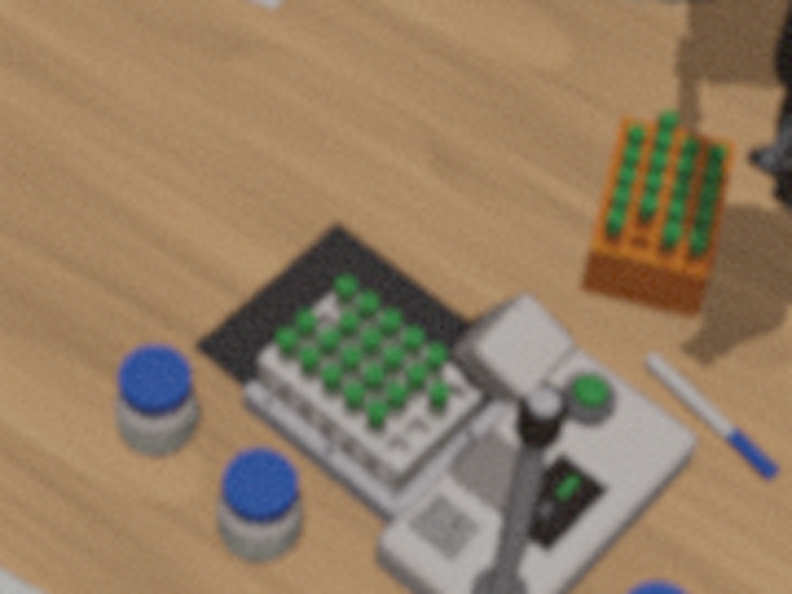

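The rack sits flush in the corner, at (360,280) in the top crop. The key is up again at (152,407), and the display's green bar has grown since the press. The marker, orange rack and visible cups are where they were, and the arm is clear.

```bash
python3 -c "
from bench import robot
print(robot.close_job())"
```

```text
the job is handed in; nothing more can be done
None
```

I pushed the green-capped rack into the corner of the two rails, then pressed the start key fully down and let go. The job was handed in at about 20.6 s.

**Pushing:** With two tilted fingertips low on the white frame, I pushed the rack to the side rail, then along it to the end rail. A cap check suggested it had drifted about half a millimetre off the side rail, so I nudged it back. The first seating against the side rail reached about 19 N before I backed off. The end-rail push and the final nudge stayed at about 8–10 N.

**Key:** It bottomed after about 6 mm of travel, with the force rising to about 19 N at the stop. It came back up to about 64 mm above the desk, the same height as before. The display's green bar also looked longer after the press.

**Last checks:**
- **Position:** the rack centre measured x = −46.9, y = −68.1 mm, against −46, −68. The yaw was 0.28° from my estimate of the rail direction.
- **Disagreement:** the 0.9 mm in x and the small yaw are about the size of the calibration error. The pushes had hard contact at both rails, so I take the rack as flush.
- **Bystanders:** the marker and the two cups in the last close-ups look unmoved. The third cup was only partly in frame. I did not re-measure the yellow rack or the mug at the end, but the arm never went near them.

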